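Take the used filter out of the bench fume extractor

ROBOT

A 6-joint arm with a two-finger parallel gripper is mounted at the origin on a cart in front of the work surface, level with it; the furniture and walls round the work are solid. World frame = base frame: x ahead of the robot, y to its left, z up, the work surface at z = 0. Lengths are in m, angles in degrees, forces in N, time in s.
With the tool pointing down it reaches from about 0.35 to 0.875 m from the base axis. Payload 4.2 kg.
Tool frame: the origin (TCP) lies midway between the tips of the shut fingers; the grasp point (between the pads) lies 19 mm behind it; z points along the fingers, y is the line along which they close (so a half turn about z gives the same grasp; the last joint's range is limited). The gripper opens to 87 mm and grips with 3 to 60 N. Pads are 19 mm wide; open, the fingers measure 117 mm over their backs; the gripper's body (75 mm by 190 mm) begins 51 mm behind the grasp point.
Start: joints at [-50.329, 22.042, 0.453, 0, -68.411, -14.817], TCP at [0.263, -0.567, 0.223] pointing down, gripper open.
Joint ranges: [-179.83, 179.83], [-69.29, 118.12], [-61.27, 80.66], [-181.25, 117.63], [-171.15, -9.14], [-177.46, 177.46]. Speed limits (degrees/s): [159.86, 159.86, 180, 180, 180, 180].

INTERFACE

Orientations are given as a 3x3 rotation matrix whose columns are the frame's x, y, z axes.
In Python, from station import sense, capture, finish_job, silhouettes, landmark_of gives the robot as it stands.
- The arm moves only by the tool step_arm, never from a script. Its arguments are lists of equal length, an entry for each row: "linear": the shift along the tool's x, y, z in mm, a list of three; "delta_rot": the turn, a rotation vector about the tool's x, y, z in rad, a list of three; "grip": the finger opening in mm, from 0 to 87. A call has 1 to 10 rows; each row shifts and turns the commanded pose from where the row before left it, along the tool's axes as they then stand; what a row does not reach is not made up. A row lasts 1/8 s, in which the tool goes at most 62.5 mm and 10.7 degrees, less where a joint would pass 70% of its speed; a pose out of reach is approached as far as the arm can. A call with a gripper value outside its range is refused whole. The fingers move at their own pace and stop on an object; the grip force is fixed at half the most. Time passes only in rows, so rows that do not move let the fingers close. It gives the time, the measured TCP pose, the force, the opening and the grip force at its end, in the units of the state.
- sense(): the state, without advancing time (a new reading comes with each control period).
- capture(name): name is "scene" or "top"; returns a dict with "img" (480x640x3 uint8, red, green, blue), "fx", "fy", "cx", "cy" (pixels), "k1" (the pictures are not rectified: a ray, as slopes to the right and down, at radius r is drawn at 1 + k1 r^2 times it, then the intrinsics apply), "world_to_cam" (4x4, takes a point from world to camera coordinates). Camera axes: x right, y up, looking along -z (the intrinsics and any distortion apply to the point x, -y, -z); pixel columns grow to the right and rows downward; lengths in m; the calibration is good to about 2 mm. A picture is of the moment at which its call begins. There is no depth.
- finish_job(): hands the job in; it is judged then, once.
Trained networks look in the newest picture that a camera, given by its name, has taken for a name from the list of things; names that differ only in an ending like _2 or _b are one class to them, and where a whole thing is asked for, a point or a joint stands for the part that bears it (a point fixed in the world has none). Each returns a list of dicts, best first, with "score" (0 to 1); they miss things now and then, are a little off and sometimes report something else, mostly with a low value. They report only what shows in the picture. A call takes as long as a camera call.
- silhouettes(camera, label): "mask" (480x640 bool, what is visible of it) and "point" ([column, row] in pixels, amid what is visible of it).
- landmark_of(camera, label): "point" ([column, row] in pixels: a listed point, or the origin of a listed thing).
The state is a dict: "time_s": time; "joints": joint angles; "joint_velocities": joint speeds; "effort": joint torques, N m; "tcp_pos": TCP position; "ee_rot": TCP orientation; "wrist_force": force on the tool from outside, world axes, zero at the start; "moment": the same for the moment, N m; "gripper_width": opening from 0.0 (shut) to 1.0 (fully open); "gripper_force": force on a finger pad.
Only numpy, scipy, OpenCV 4.12 (cv2) and the standard library are available. Lean on these libraries where they do the work, as an engineer would, in place of code of your own. Each camera call takes 0.05 s, during which the arm holds its last target. There are 200 camera calls.

TASK

The solder-fume extractor's filter is due. Press on its sloping intake hatch so that the touch latch lets it pop ajar, swing the hatch fully open, and take the filter cassette out by its orange fin, lifting its lower end over the lip before drawing it out. Set it down flat in the black tray without dropping it, leave the hatch fully open for the new filter, and do not disturb the things around.

Things in the scene. Friction and masses are not known exactly. Their poses are not given: they have to be found in the camera images.
- extractor: Light grey bench fume extractor, 162 deep, 160 wide, 145 mm high, fixed. Origin on the desk under its middle; x to its back, y to its left, z up; turned about z only. Its upper front slopes 30 degrees from level, falling to the front (-x), and is covered by the hatch; behind the hinge is a flat top. Under the hatch lies the filter cassette on a sloping bed between side cheeks 146 mm apart.
- hatch_hinge (a point): Middle of the hatch's hinge line at the top of the slope: x = 18, y = 0, z = 145 mm in the extractor's frame. The hinge axis is the extractor's y. Same attitude as the extractor.
- hatch (a joint): Hatch angle (rad): 0 shut and latched, grows as its lower edge swings up; level at 0.52, stop at 1.75, where it stands over the cassette, then reached only by a tool leaning back to the robot. Push-push latch: pressed in 5 to 7 mm at the mark (7 N) and let go, it pops to about 0.54; pressed fully shut it latches again. It cannot be pulled open. Stiff hinge: it stays put (2 N at the edge).
- press_spot (a point): Round grey press mark, 17 mm across, on the hatch's outer face, 96 mm from the hinge, mid-width. Axes turn with the hatch: x up the hatch to the hinge, y along the hinge, z out of the outer face. The hatch is a slotted panel 112 mm long (hinge to free edge), 160 mm wide, 4 mm thick.
- hatch_edge (a point): Middle of the bottom edge of the hatch's skirt. The skirt (4 mm thick, as wide as the hatch) is bent inwards at right angles from the panel's free edge and reaches 30 mm below the outer face. Axes as press_spot; from the hinge this point is 110 mm along the hatch and 30 mm inwards. With the hatch ajar it stands about 65 mm above the lip, so fingers can go under it and lift.
- bed_lip (a point): Middle of the top edge of the lip that stops the cassette's lower end, on the extractor: 105 mm down the slope from the hinge, 33 mm below the shut hatch's outer face; it stands 7 mm above the bed. Attitude as the extractor.
- cassette_grip (a point): Middle of the cassette's orange pull fin, half-way up it: 26 mm long (x), 10 mm thick (y: grip across this), standing 15 mm proud of the cassette's face; 21.5 mm above the cassette's underside and 13 mm from its middle towards its lower (-x) end. Axes: x up the slope to the hinge, y left, z out of the face; in the extractor tilted 30 degrees.
- cassette_mid (a point): Middle of the dark rigid filter cassette, 82 (x) x 84 (y) x 14 mm, 0.12 kg, 7 mm above its underside; axes as cassette_grip. Its upper 12 mm lie under a ledge with 5 mm play above the face, side guides stand 1.7 mm off. To remove: raise its lower end over the 7 mm lip (turn it up about 0.15 rad about its upper end), draw it 15 mm or more down the slope, then lift away.
- tray_floor (a point): Middle of the inner floor of the black parts tray, 11 mm above the desk. The tray is open, fixed, 130 (x) x 150 mm (y) outside, walls 3 mm, rim 15 mm above the floor; z up, turned about z only.
- iron_rest: Pale oval soldering-iron rest with brass wool, 72 x 108 x 38 mm, fixed; origin under its middle. Tray and rest stand on opposite sides of the extractor. Not part of the job.
- solder_spool: Loose reel of solder, red flanges, 49 mm across, 28 mm high; origin under its middle. Leave alone.
- loupe: Loose black eye loupe, 38 mm across, 32 mm high; origin under its middle. Leave alone.
- screw_tin: Loose open round tin with small screws, 62 mm across, 16 mm high; origin under its middle. Leave alone.

How it is judged (in metres and radians):
On the way, in this order (a step that is already met when the one before it is completed fails the run):
1. the hatch has popped ajar (value of joint hatch above 0.35 rad), for 0.2 s.
2. the hatch stands fully open (value of joint hatch above 1.6 rad), for 0.2 s.
3. the cassette is lowered into the tray while still held: its centre within 15 mm of its resting height (z of cassette_mid in the frame of tray_floor between 0 and 0.022 m and horizontal distance between cassette_mid and tray_floor below 0.05 m and contact force between the fingers and cassette above 0.3 N), for 0.1 s.
At the end, for the whole second after the job is handed in: The hatch stands at 1.55 rad or more (fully open), and the cassette lies flat on the floor of the black tray, fin up: centre 4 to 10 mm above the floor, within 50 mm of the floor's middle, tilted less than 0.06 rad, at rest and let go (value of joint hatch above 1.55 rad and z of cassette_mid in the frame of tray_floor between 0.004 and 0.01 m and horizontal distance between cassette_mid and tray_floor below 0.05 m and angle between cassette_mid's own z axis and vertical below 0.06 rad and linear speed of cassette below 0.02 m/s); the robot touches nothing.
It fails at once if the reel of solder is pushed more than 30 mm from its place (distance of solder_spool from where it was at the start of the episode above 0.03 m).
It fails at once if the loupe is pushed more than 30 mm from its place (distance of loupe from where it was at the start of the episode above 0.03 m).
It fails at once if the screw tin is pushed more than 30 mm from its place (distance of screw_tin from where it was at the start of the episode above 0.03 m).
It also fails if it takes over 59 s, if anything falls off the work surface, if the arm or the gripper's body presses on something with over 40 N, if the wrist force passes 120 N, or if a joint passes its speed limit or range.

## Working session

There is one attempt and no reset: what is moved stays moved. The work goes in short steps, Python scripts to look and compute and a tool call to move; the robot and the scene stay as the last step left them, time stands still between calls to the robot, and variables do not carry over. Pictures are saved under pics/ and viewed, at most 14 in all, crops included, and the job is handed in when it is done.

Besides the shell and the picture viewer there is one more tool, called after "Call:" as name(argument=value, ...) on one line, values as JSON. step_arm: Moves the arm, as the interface text tells. Its arguments: {"type":"object","properties":{"linear":{"type":"array"},"delta_rot":{"type":"array"},"grip":{"type":"array"}},"required":["linear","delta_rot","grip"]}

```bash
mkdir -p pics; ls
cat > h.py <<'E'
import numpy as np, cv2
from station import *
def ray(c,p):
    u=(p[0]-c['cx'])/c['fx'];v=(p[1]-c['cy'])/c['fy'];x,y=u,v
    for _ in range(20):
        s=1+c['k1']*(x*x+y*y);x,y=u/s,v/s
    M=np.array(c['world_to_cam']);R=M[:3,:3];o=-R.T@M[:3,3]
    return o,R.T@np.array([x,-y,-1.])
def atz(c,p,z):
    o,d=ray(c,p);return o+d*(z-o[2])/d[2]
def proj(c,P):
    M=np.array(c['world_to_cam']);q=M[:3,:3]@np.array(P)+M[:3,3]
    x,y=q[0]/-q[2],-q[1]/-q[2];s=1+c['k1']*(x*x+y*y)
    return np.array([c['fx']*x*s+c['cx'],c['fy']*y*s+c['cy']])
def save(c,n): cv2.imwrite(f'pics/{n}.png',cv2.cvtColor(c['img'],cv2.COLOR_RGB2BGR))
E
python3 - <<'E'
from h import *
np.set_printoptions(precision=4,suppress=True)
for n in ['scene','top']:
    c=capture(n);save(c,n+'0');o,_=ray(c,(c['cx'],c['cy']));print(n,o,c['fx'],c['k1'])
    for l,z in [('extractor',0),('hatch_hinge',.145),('press_spot',.097),('hatch_edge',.064),('bed_lip',.064),('tray_floor',.011),('iron_rest',0),('solder_spool',0),('loupe',0),('screw_tin',0),('cassette_grip',.09)]:
        r=landmark_of(n,l)
        for d in r[:2]: print(l,round(d['score'],2),np.round(d['point'],1),atz(c,d['point'],z))
print(sense())
E
```

```text
pics
scene [-0.1928  0.4358  0.8829] 468.3740033013017 -0.0851446020208056
extractor 0.73 [278.  245.5] [0.6644 0.06   0.    ]
hatch_hinge 0.75 [272.9 204.3] [0.6662 0.067  0.145 ]
press_spot 0.62 [292.6 232.5] [0.5957 0.0483 0.097 ]
hatch_edge 0.93 [292.1 243. ] [0.5936 0.0515 0.064 ]
hatch_edge 0.73 [290.  241.4] [0.6015 0.0535 0.064 ]
bed_lip 0.89 [292.  242.8] [0.5944 0.0514 0.064 ]
tray_floor 0.94 [196.6 314.8] [0.5318 0.3356 0.011 ]
iron_rest 0.71 [413.3 228.6] [ 0.5435 -0.3128  0.    ]
solder_spool 0.73 [368.8 206. ] [ 0.6908 -0.2574  0.    ]
loupe 0.51 [402.7 264.9] [ 0.4407 -0.197   0.    ]
screw_tin 0.94 [284.6 324.1] [0.4174 0.1629 0.    ]
cassette_grip 0.46 [278.5 246.7] [0.5726 0.0991 0.09  ]
top [ 0.4931 -0.0114  1.0427] 458.34728893412455 -0.09927531272967219
extractor 0.57 [298.1 204. ] [0.6596 0.0648 0.    ]
extractor 0.28 [180.8 258.2] [0.5345 0.3372 0.    ]
hatch_hinge 0.9 [290. 182.] [0.6809 0.0706 0.145 ]
press_spot 0.7 [301.8 232.1] [0.5852 0.0497 0.097 ]
press_spot 0.53 [416.8 298.3] [ 0.4486 -0.1866  0.097 ]
hatch_edge 0.77 [299.  228.5] [0.5962 0.0579 0.064 ]
[... 250 characters left out ...]
64 0.0646 0.    ]
loupe 0.65 [413.6 296. ] [ 0.4492 -0.1974  0.    ]
screw_tin 0.67 [255.7 307.3] [0.4229 0.1605 0.    ]
{'time_s': 1.2, 'joints': array([-50.3268,  22.0411,   0.4527,   0.0001, -68.4107, -14.8158]), 'joint_velocities': array([-0.0105, -0.0028, -0.0418, -0.0179,  0.0591, -0.0351]), 'effort': array([ -0.0002, -39.0482,  18.7621,   4.2243,   0.0155,  -0.    ]), 'tcp_pos': array([ 0.2627, -0.5671,  0.2226]), 'ee_rot': array([[-0.9074, -0.4204,  0.    ],
       [-0.4204,  0.9074, -0.    ],
       [-0.    , -0.    , -1.    ]]), 'wrist_force': array([-0.3394, -0.0887, -0.6692]), 'moment': array([ 0.0088, -0.0343,  0.0301]), 'gripper_force': 0.0, 'gripper_width': 1.0020792644113272}
```

View pics/top0.png

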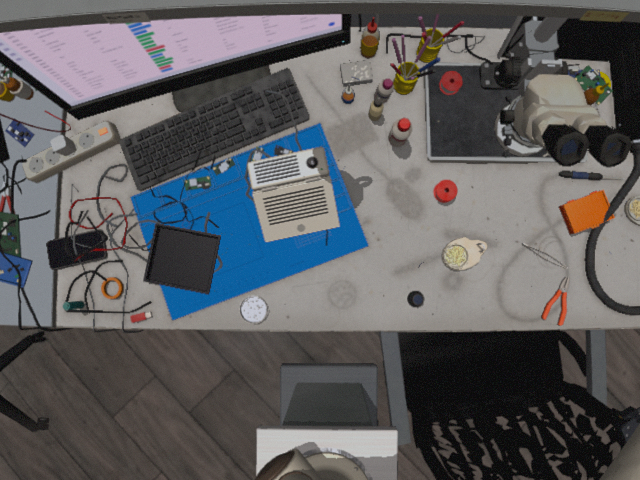

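View pics/scene0.png

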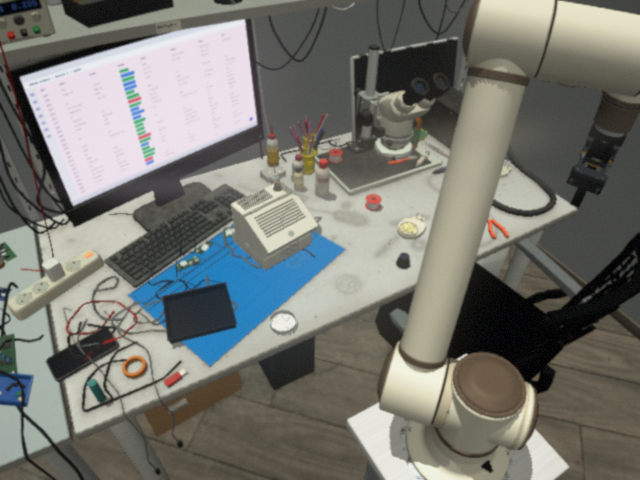

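The top view shows the extractor at about (293,200), turned slightly left. The tray is at (183,259), tin (255,309), loupe (416,298) and spool (445,190). I'll fit the extractor and tray poses by matching silhouettes.

```bash
cat > fit.py <<'E'
from h import *
from scipy.optimize import minimize
np.set_printoptions(precision=4,suppress=True)
C={n:capture(n) for n in ['scene','top']}
ext=[(x,y,z) for x,z in [(-.081,0),(-.079,.089),(.018,.145),(.081,.145),(.081,0)] for y in(-.08,.08)]
tray=[(x,y,z) for x in(-.065,.065) for y in(-.075,.075) for z in(0,.026)]
def cost(p,pts,ms):
    R=np.array([[np.cos(p[2]),-np.sin(p[2])],[np.sin(p[2]),np.cos(p[2])]]);t=0
    for n,m in ms.items():
        q=[proj(C[n],[*(R@a[:2]+p[:2]),a[2]]) for a in map(np.array,pts)]
        h=cv2.convexHull(np.array(q,np.float32)); im=np.zeros(m.shape,np.uint8)
        cv2.fillConvexPoly(im,np.round(h*16).astype(np.int32),1,shift=4)
        t+=1-(im.astype(bool)&m).sum()/(im.astype(bool)|m).sum()
    return t
for l,pts,p0 in [('extractor',ext,(.663,.063,.15)),('tray_floor',tray,(.531,.332,-.15))]:
    ms={}
    for n in C:
        r=silhouettes(n,l)
        for d in r: print(l,n,d['score'],d['point'],d['mask'].sum())
        if r: ms[n]=r[0]['mask']
    sets=[ms]+[{n:ms[n]} for n in ms]
    for s in sets:
        b=min((minimize(cost,[p0[0],p0[1],y],args=(pts,s),method='Nelder-Mead',options=dict(initial_simplex=np.array([p0[0],p0[1],y])+np.vstack([np.zeros(3),np.diag([.01,.01,.15])]))) for y in(-.2,0,.15,.3)),key=lambda r:r.fun)
        print(l,list(s),b.x,b.fun)
E
python3 fit.py
```

```text
extractor scene 0.85 [275.1, 223.5] 5063
extractor top 0.63 [179.7, 260.1] 4086
extractor top 0.6 [293.5, 194.2] 6217
extractor ['scene', 'top'] [0.6817 0.0662 0.2037] 1.1329549363605091
extractor ['scene'] [0.6817 0.0662 0.2037] 0.13295493636050915
extractor ['top'] [ 0.663  0.063 -0.2  ] 1.0
tray_floor scene 0.75 [197.2, 314.0] 3236
tray_floor top 0.96 [181.8, 259.1] 4061
tray_floor top 0.24 [446.7, 190.4] 415
tray_floor ['scene', 'top'] [ 0.5362  0.3293 -0.196 ] 0.10796933928573194
tray_floor ['scene'] [ 0.5416  0.3278 -0.1925] 0.054802592810842654
tray_floor ['top'] [ 0.5358  0.3293 -0.1961] 0.03942565100997808
```

```bash
cat > f2.py <<'E'
exec(open('fit.py').read().split('for l,pts')[0])
ms={}
for n in C:
    for l in('extractor','hatch'):
        for d in silhouettes(n,l):
            q=d['point'];ok=abs(q[0]-(285))<25 and 180<q[1]<240 and d['score']>.4
            print(n,l,d['score'],q,d['mask'].sum(),ok)
            if ok: ms[n]=ms.get(n,False)|d['mask']
for s in [ms]+[{n:ms[n]} for n in ms]:
    b=min((minimize(cost,[.663,.063,y],args=(ext,s),method='Nelder-Mead',options=dict(initial_simplex=np.array([.663,.063,y])+np.vstack([np.zeros(3),np.diag([.01,.01,.1])]))) for y in(0,.15,.3)),key=lambda r:r.fun)
    print(list(s),b.x,b.fun)
    if s is ms: best=b.x
p=best;c=C['top'];im=c['img'].copy();cs,sn=np.cos(p[2]),np.sin(p[2])
def W(a): return [cs*a[0]-sn*a[1]+p[0],sn*a[0]+cs*a[1]+p[1],a[2]]
def draw(im,c):
    for i in range(0,10,2):
        for a,b in((ext[i],ext[i+1]),(ext[i],ext[(i+2)%10]),(ext[i+1],ext[(i+3)%10])):
            cv2.line(im,*[tuple(int(v) for v in np.round(proj(c,W(t)))) for t in(a,b)],(255,0,0),1)
out=[]
for n in C:
    im=C[n]['img'].copy();draw(im,C[n]);out.append(cv2.resize(im[140:290,210:380],None,fx=2.35,fy=2.35,interpolation=cv2.INTER_NEAREST))
cv2.imwrite('pics/fit.png',cv2.cvtColor(np.hstack(out),cv2.COLOR_RGB2BGR))
print('press',W((.018-.096*.866,0,.145-.048)))
for n in C:
    for r in landmark_of(n,'press_spot')[:1]: print(n,r['point'],proj(C[n],W((.018-.096*.866,0,.145-.048))))
E
python3 f2.py
```

```text
scene extractor 0.57 [272.1, 223.9] 5199 True
scene hatch 0.72 [280.5, 222.0] 2508 True
top extractor 0.68 [292.4, 193.7] 6332 True
top hatch 0.74 [296.1, 206.7] 3850 True
['scene', 'top'] [0.6636 0.0671 0.2309] 0.21364766063359875
['scene'] [0.6773 0.0654 0.1994] 0.11364025329454053
['top'] [0.6607 0.0656 0.1754] 0.08609556607834701
press [np.float64(0.600170097818379), np.float64(0.05222651828760512), 0.09699999999999999]
top [301.2, 229.1] [300.6214 224.9159]
```

View pics/fit.png

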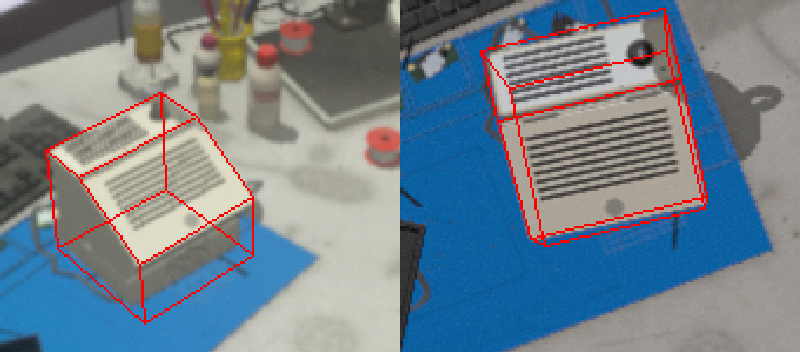

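```bash
cat > f3.py <<'E'
exec(open('fit.py').read().split('for l,pts')[0])
hat=[(x,y,z) for x,z in[(.018,.145),(-.079,.089),(-.094,.063)] for y in(-.08,.08)]
hat=[(x,y,z) for x,z in[(.018,.145),(.018-.112*.866,.145-.056),(.018-.110*.866-.015,.145-.055-.026)] for y in(-.08,.08)]
ms={}
for n in C:
    c=C[n];hsv=cv2.cvtColor(c['img'],cv2.COLOR_RGB2HSV)
    d=[d for d in silhouettes(n,'hatch') if abs(d['point'][0]-288)<20][0]
    ms[n]=d['mask']
    ct=max(cv2.findContours(d['mask'].astype(np.uint8),0,1)[0],key=len)
    print(n,cv2.approxPolyDP(cv2.convexHull(ct),4,True)[:,0].tolist())
for hh in(hat[:4],hat):
  for s in [ms]+[{n:ms[n]} for n in ms]:
    b=min((minimize(cost,[.663,.063,y],args=(hh,s),method='Nelder-Mead',options=dict(initial_simplex=np.array([.663,.063,y])+np.vstack([np.zeros(3),np.diag([.01,.01,.1])]))) for y in(0,.15,.3)),key=lambda r:r.fun)
    print(list(s),b.x,b.fun)
E
python3 f3.py
```

```text
scene [[295, 193], [317, 227], [268, 256], [246, 216]]
top [[330, 180], [337, 226], [265, 240], [253, 194]]
['scene', 'top'] [0.6548 0.0669 0.214 ] 0.11242280330592169
['scene'] [0.6527 0.0684 0.219 ] 0.024615384615384595
['top'] [0.6578 0.0655 0.1951] 0.06479009949041492
['scene', 'top'] [0.6618 0.0669 0.2286] 0.36862808976359884
['scene'] [0.6783 0.0661 0.2463] 0.17330741820537743
['top'] [0.6578 0.0657 0.1908] 0.17649572649572653
```

```bash
cat > go.py <<'E'
# usage: plan(x,z,adeg,y=0,frame=ext) -> total turn, shift in final tool frame (mm)
from h import *
from scipy.spatial.transform import Rotation as Ro
np.set_printoptions(precision=4,suppress=True)
EXT=(.657,.066,.20); TRAY=(.536,.329,-.196)
def fr(F): 
    return Ro.from_euler('z',F[2]).as_matrix(),np.array([F[0],F[1],0.])
def target(x,z,a,y=0,F=EXT):
    R,o=fr(F);a=np.radians(a)
    zt=np.array([np.sin(a),0,-np.cos(a)]);yt=np.array([0,1.,0]);xt=np.cross(yt,zt)
    return o+R@(np.array([x,y,z])/1e3),R@np.column_stack([xt,yt,zt])
def plan(*k,**kw):
    s=sense();p,R=target(*k,**kw);C=s['ee_rot']
    print('turn',Ro.from_matrix(C.T@R).as_rotvec(),'shift_final',R.T@(p-s['tcp_pos'])*1e3,'shift_now',C.T@(p-s['tcp_pos'])*1e3)
def state(F=EXT):
    s=sense();R,o=fr(F);e=R.T@(s['tcp_pos']-o)*1e3;q=R.T@s['ee_rot'][:,2]
    print('t',s['time_s'],'ext',e,'a',np.degrees(np.arctan2(q[0],-q[2])),'F',R.T@s['wrist_force'],'j',s['joints'],'w',s['gripper_width'],s['gripper_force'])
E
python3 -c "
from go import *
state();plan(-85,131.6,30)"
```

```text
t 2.1 ext [-512.2205 -542.1283  222.5206] a -0.0024593871163590564 F [-0.9335  0.2184  0.7676] j [-50.33    22.0444   0.4524   0.0004 -68.4126 -14.8165] w 0.9984499886739842 0.0
turn [ 0.0613 -0.5212  0.2284] shift_final [-324.5235  542.1283  292.3498] shift_now [-541.1877  428.4076   90.9388]
```

Call:
step_arm(linear=[[0, 0, 0], [0, 0, 0], [0, 0, 0], [0, 0, 0], [-27, 45.2, 24.4], [-27, 45.2, 24.4], [-27, 45.2, 24.4], [-27, 45.2, 24.4], [-27, 45.2, 24.4], [-27, 45.2, 24.4]], delta_rot=[[0.0153, -0.1303, 0.0571], [0.0153, -0.1303, 0.0571], [0.0153, -0.1303, 0.0571], [0.0153, -0.1303, 0.0571], [0, 0, 0], [0, 0, 0], [0, 0, 0], [0, 0, 0], [0, 0, 0], [0, 0, 0]], grip=[0, 0, 0, 0, 0, 0, 0, 0, 0, 0])

```text
time_s: 3.35
tcp_pos: [0.4188, -0.2576, 0.1772]
ee_rot: [[-0.848, -0.198, 0.491], [-0.172, 0.98, 0.099], [-0.501, -0.001, -0.865]]
wrist_force: [1.3, 0.9, -0.3]
gripper_width: 0.018
gripper_force: 0.0
```

```bash
python3 -c "
from go import *
state();plan(-85,131.6,30)"
```

```text
t 3.35 ext [-297.7213 -269.8172  177.1824] a 30.074960415733262 F [ 1.425   0.624  -0.2669] j [-26.2716   4.4762 -26.0023 -29.3244 -38.6415 -32.5175] w 0.01804415486206683 0.0
turn [-0.0011  0.0013 -0.    ] shift_final [-161.4308  269.8172  145.8362] shift_now [-161.2331  269.977   145.7591]
```

Call:
step_arm(linear=[[-27, 45, 24.2], [-27, 45, 24.2], [-27, 45, 24.2], [-27, 45, 24.2], [-27, 45, 24.2], [-26, 45, 24.2], [0, 0, 0], [0, 0, 0]], delta_rot=[[0, 0, 0], [0, 0, 0], [0, 0, 0], [0, 0, 0], [0, 0, 0], [0, 0, 0], [0, 0, 0], [0, 0, 0]], grip=[0, 0, 0, 0, 0, 0, 0, 0])

```text
time_s: 4.35
tcp_pos: [0.566, 0.0174, 0.1446]
ee_rot: [[-0.86, -0.202, 0.469], [-0.172, 0.979, 0.106], [-0.481, 0.01, -0.877]]
wrist_force: [-1.5, -0.7, 0.7]
gripper_width: 0.01
gripper_force: 0.0
```

```bash
python3 -c "
from go import *
state();plan(-65,97,30)
for n in('scene','top'):
  c=capture(n);save(c,n+'1')
  for l in('press_spot',): print(n,landmark_of(n,l)[:2],proj(c,target(-65,97,30)[0]))
a=cv2.imread('pics/scene1.png')[150:290,200:370];b=cv2.imread('pics/top1.png')[150:290,220:390]
cv2.imwrite('pics/m1.png',cv2.resize(np.hstack([a,b]),None,fx=2.3,fy=2.3))"
```

```text
t 4.35 ext [-98.8717 -29.5216 144.6358] a 28.760745149823112 F [-1.5953 -0.3789  0.7342] j [  18.9247    9.9092  -42.7444   18.9794   -9.2151 -115.4209] w 0.009677614856678122 0.0
turn [ 0.0105 -0.0216 -0.0022] shift_final [-5.5159 29.5216 58.1897] shift_now [-6.7125 28.9234 58.3641]
scene [{'point': [292.4, 231.6], 'score': 0.89}] [291.3207 233.6627]
top [{'point': [299.3, 231.3], 'score': 0.82}] [300.1944 228.2052]
```

View pics/m1.png

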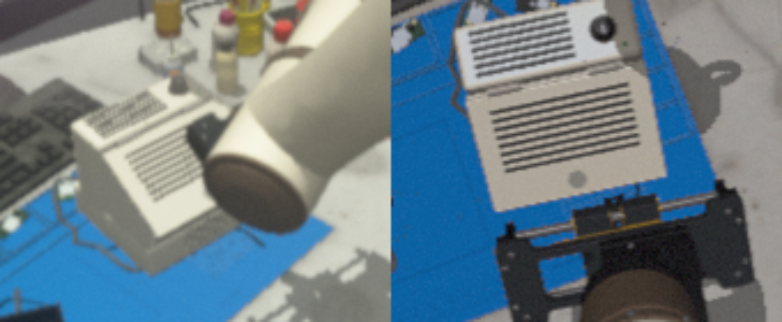

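The top view shows the gripper just short of the press mark (crop 577,180), and the landmark agrees with my model to about 3 px. Joint 5 is at its limit, though: a wrist singularity blocks leaning further than about 29°. I'll fit the arm's kinematics so I can plan around it.

```bash
cat > kin.py <<'E'
from go import *
from scipy.optimize import least_squares
rx=lambda t:Ro.from_euler('x',t,degrees=True).as_matrix()
ry=lambda t:Ro.from_euler('y',t,degrees=True).as_matrix()
rz=lambda t:Ro.from_euler('z',t,degrees=True).as_matrix()
def fk(q,P,s4=1,s6=1,off=0):
    a1,d1,L2,a3,L3,d6=P
    R1=rz(q[0]);R2=R1@ry(q[1]);R3=R2@ry(-q[2])     # forearm along x
    p=R1@[a1,0,0]+np.array([0,0,d1])+R2@[0,0,L2]+R3@[L3,0,a3]
    R=R3@rx(s4*q[3])@ry(-q[4])@rx(s6*q[5]+off)
    return p+R[:,0]*d6,R      # R[:,0]=tool z
D=[([-50.33,22.0444,.4524,.0004,-68.4126,-14.8165],[.2627,-.5671,.2226],[[-.9074,-.4204,0],[-.4204,.9074,0],[0,0,-1]]),
([-26.2716,4.4762,-26.0023,-29.3244,-38.6415,-32.5175],[.4188,-.2576,.1772],[[-.848,-.198,.491],[-.172,.98,.099],[-.501,-.001,-.865]]),
([18.9247,9.9092,-42.7444,18.9794,-9.2151,-115.4209],[.566,.0174,.1446],[[-.86,-.202,.469],[-.172,.979,.106],[-.481,.01,-.877]])]
E
cat > k1.py <<'E'
from kin import *
for s4 in(1,-1):
  zz=[fk(q,(0,)*6,s4)[1][:,0]-np.array(R)[:,2] for q,p,R in D];print(s4,np.linalg.norm(zz,axis=1))
  for s6 in(1,-1):
    # tool offset rotation: R_tool = R @ T const ?
    T=[fk(q,(0,)*6,s4,s6)[1].T@np.array(R) for q,p,R in D];print(s6,[t.round(2).tolist() for t in T])
s4=min((1,-1),key=lambda s:sum(np.linalg.norm(fk(q,(0,)*6,s)[1][:,0]-np.array(R)[:,2]) for q,p,R in D))
f=lambda P:np.concatenate([fk(q,P,s4)[0]-p for q,p,R in D]+[1e-3*(np.array(P)-[0,.3,.35,0,.35,.25])])
r=least_squares(f,[0,.3,.35,0,.35,.25]);print(s4,r.x,r.fun[:9])
E
python3 k1.py
```

```text
1 [0.0001 0.6119 0.1039]
1 [[[0.0, 0.0, 1.0], [-0.87, 0.49, -0.0], [-0.49, -0.87, 0.0]], [[0.32, -0.48, 0.81], [0.44, 0.84, 0.32], [-0.84, 0.25, 0.48]], [[0.01, 0.1, 0.99], [0.97, -0.23, 0.01], [0.23, 0.97, -0.1]]]
-1 [[[0.0, 0.0, 1.0], [-1.0, -0.0, 0.0], [0.0, -1.0, 0.0]], [[0.32, -0.48, 0.81], [-0.57, 0.58, 0.58], [-0.75, -0.65, -0.09]], [[0.01, 0.1, 0.99], [-0.79, -0.61, 0.07], [0.61, -0.79, 0.07]]]
-1 [0.0001 0.0007 0.0006]
1 [[[0.0, 0.0, 1.0], [-0.87, 0.49, -0.0], [-0.49, -0.87, 0.0]], [[-0.0, 0.0, 1.0], [-0.42, 0.91, 0.0], [-0.91, -0.42, -0.0]], [[-0.0, 0.0, 1.0], [0.63, -0.77, 0.0], [0.78, 0.63, 0.0]]]
-1 [[[0.0, 0.0, 1.0], [-1.0, -0.0, 0.0], [0.0, -1.0, 0.0]], [[-0.0, 0.0, 1.0], [-1.0, 0.0, -0.0], [0.0, -1.0, -0.0]], [[-0.0, 0.0, 1.0], [-1.0, -0.0, -0.0], [-0.0, -1.0, -0.0]]]
-1 [ 0.375  -0.2541  0.2929  0.1403  0.0697 -0.0854] [ 0.1212  0.1042 -0.0149  0.0136  0.015   0.0203 -0.0582  0.1614 -0.0055]
```

```bash
cat >> kin.py <<'E'
T6=np.array([[0,0,1],[-1,0,0],[0,-1,0.]])
def fk(q,P):
    a1,d1,L2,a3,L3,d6,b,w=P
    R1=rz(q[0]);R2=R1@ry(q[1]);R3=R2@ry(-q[2]);R4=R3@rx(-q[3]);R5=R4@ry(-q[4]);R=R5@rx(-q[5])
    p=R1@[a1,b,0]+np.array([0,0,d1])+R2@[0,0,L2]+R3@[L3,0,a3]+R4@[0,0,w]
    return p+R[:,0]*d6,R@T6
E
cat > k2.py <<'E'
from kin import *
P0=np.array([0,.2,.4,0,.35,.3,-.16,0])
for fixed in([0,3,7],[0,7],[3,7],[0],[7],[]):
    m=np.ones(8,bool);m[fixed]=False
    def full(v):
        P=P0.copy();P[m]=v;return P
    f=lambda v:np.concatenate([fk(q,full(v))[0]-p for q,p,R in D]+[1e-4*(v-P0[m])])
    r=least_squares(f,P0[m]);print(fixed,full(r.x),np.abs(r.fun[:9]).max())
E
python3 k2.py
```

```text
[0, 3, 7] [ 0.     -0.0074  0.7394  0.      0.3525  0.3631 -0.1549  0.    ] 0.059566001264243135
[0, 7] [ 0.     -0.1366  0.7439  0.0778  0.3146  0.3177 -0.151   0.    ] 0.060454104472175446
[3, 7] [ 0.1328 -0.0083  0.6008  0.      0.2597  0.2716 -0.1471  0.    ] 0.04673688296167411
[0] [ 0.     -0.1201  0.747   0.0581  0.3161  0.3299 -0.1515  0.0112] 0.05998216420740424
[7] [ 0.1127 -0.0958  0.6249  0.0528  0.2481  0.2546 -0.1457  0.    ] 0.049286341674592477
[] [ 0.3722 -0.2832  0.2988  0.331   0.0686 -0.1006 -0.1261 -0.1908] 0.03163041885998044
```

```bash
sed -i 's/R4@\[0,0,w\]/R4@[0,w,0]/' kin.py; sed -i 's/-.16,0\])/0,-.16])/; s/for fixed in.*:/for fixed in([0,3,6],[0,6],[3,6],[6],[0,3],[]):/' k2.py; python3 k2.py
```

```text
[0, 3, 6] [ 0.      0.1608  0.5648  0.      0.4219  0.3064  0.     -0.1598] 3.856373039862193e-05
[0, 6] [ 0.      0.1605  0.5648  0.0001  0.4218  0.3063  0.     -0.1598] 3.534253879283744e-05
[3, 6] [-0.0002  0.1608  0.5649  0.      0.422   0.3065  0.     -0.1598] 3.5083468679308893e-05
[6] [-0.0002  0.1605  0.565   0.0002  0.4219  0.3064  0.     -0.1598] 1.4597837029839411e-05
[0, 3] [ 0.      0.1608  0.5647  0.      0.4219  0.3064  0.     -0.1598] 4.1863623673754624e-05
[] [-0.0002  0.1605  0.565   0.0002  0.422   0.3065  0.     -0.1599] 1.4641965467895868e-05
```

```bash
cat >> kin.py <<'E'
P=(0,.1608,.5648,0,.4219,.3064,0,-.1598)
LO=np.array([-179.83,-69.29,-61.27,-181.25,-171.15,-177.46])+1;HI=np.array([179.83,118.12,80.66,117.63,-9.14,177.46])-1
def ik1(p,R,q0):
    def f(q):
        a,B=fk(q,P);return np.concatenate([(a-p)*10,Ro.from_matrix(B.T@R).as_rotvec()])
    r=least_squares(f,np.clip(q0,LO+.1,HI-.1),bounds=(LO,HI),x_scale=50.);return r.x,np.linalg.norm(r.fun)
def iks(p,R,n=40,seed=0):
    g=np.random.default_rng(seed);S=[]
    for _ in range(n):
        q0=np.array([g.uniform(-60,60),g.uniform(-30,80),g.uniform(-60,60),g.uniform(-180,117),g.uniform(-120,-10),g.uniform(-177,177)])
        q,e=ik1(p,R,q0)
        if e<1e-3 and not any(np.abs(q-s).max()<2 for s in S): S.append(q)
    return S
E
cat > k3.py <<'E'
from kin import *
flip=np.diag([-1,-1,1.])
for nm,k in [('press30',(-65,97,30)),('press20',(-65,97,20)),('lift60',(-82,98,60)),('lift45',(-82,98,45)),('open60',(-36,221,60)),('open45',(-36,221,45)),('grasp38',(-56,88,38)),('grasp30',(-56,88,30)),('grasp22',(-56,88,22)),('out15',(-90,110,15))]:
    p,R=target(*k)
    for i,RR in enumerate((R,R@flip)):
        for s in iks(p,RR,25): print(nm,'flip' if i else 'same',s.round(0))
E
python3 k3.py
```

```text
press20 same [  22.   19.  -33.   11.  -19. -111.]
press20 flip [ 22.  19. -33.  11. -19.  69.]
lift60 same [ -21.   23.  -42. -134.  -40.   69.]
lift60 flip [ -21.   23.  -42. -134.  -40. -111.]
grasp22 same [  22.   20.  -36.   17.  -13. -116.]
grasp22 flip [ 22.  20. -36.  17. -13.  64.]
out15 same [  23.   17.  -30.    6.  -29. -106.]
out15 flip [ 23.  17. -30.   6. -29.  74.]
```

```bash
cat > k4.py <<'E'
from kin import *
def tg(x,y,z,a,psi):
    p=target(x,z,a,y)[0]; return p,target(x,z,a,F=(EXT[0],EXT[1],EXT[2]+np.radians(psi)))[1]
# contact edge point at phi, lateral y0
def lift(phi,a,psi,y0,back=18,half=11):
    f=np.radians(phi);e=np.array([18-114*np.cos(f),y0,145+114*np.sin(f)])
    A,s=np.radians(a),np.radians(psi)
    z=np.array([np.sin(A)*np.cos(s),np.sin(A)*np.sin(s),-np.cos(A)]);n=np.array([np.cos(A)*np.cos(s),np.cos(A)*np.sin(s),np.sin(A)])
    return e+back*z-half*n
if __name__=='__main__':
    q0=np.array([20,18,-33,10,-20,-110.])
    for psi in(-90,-75,-60,-45,-30,30,45,60,75,90):
      for a in(40,50,60,70):
        row=[]
        for phi in(-14,5,20):
            t=lift(phi,a,psi,-40*np.sign(psi));R=tg(0,0,0,a,psi)[1];p=tg(*t,a,psi)[0]
            b=[]
            for fl in(0,180):
                for q4 in(-90,-45,10,60,100):
                    s=q0.copy();s[3]=q4;s[4]=-50;s[5]=-110-q4+fl;s[5]=(s[5]+180)%360-180
                    q,e=ik1(p,R@rz(fl),s)
                    if e<1e-3:b.append(q)
            if b: b=min(b,key=lambda q:np.abs(q-q0).max());row.append(b.round(0))
            else: row=[];break
        if row: print(psi,a,[r.tolist() for r in row])
    # max lean for grasp / open, unflipped
    for nm,k in [('grasp',(-56,88)),('grasp+15',(-66,106)),('outslope',(-90,80)),('open',(-40,215)),('open-20',(-60,200)),('standoff',(-90,145)),('press',(-65,97))]:
        best=[]
        for a in range(32,8,-1):
            p,R=target(k[0],k[1],a);q,e=ik1(p,R,q0)
            if e<1e-3: best=(a,q.round(0));break
        print(nm,best)
E
python3 k4.py
```

```text
-90 40 [[40.0, 30.0, -32.0, 42.0, -58.0, -60.0], [40.0, 27.0, -30.0, 40.0, -62.0, -57.0], [40.0, 25.0, -27.0, 38.0, -65.0, -54.0]]
-90 50 [[42.0, 33.0, -33.0, 47.0, -64.0, -67.0], [42.0, 30.0, -31.0, 45.0, -68.0, -64.0], [42.0, 29.0, -29.0, 44.0, -71.0, -61.0]]
-90 60 [[43.0, 37.0, -33.0, 51.0, -71.0, -73.0], [43.0, 34.0, -32.0, 50.0, -74.0, -69.0], [43.0, 32.0, -30.0, 49.0, -76.0, -66.0]]
-90 70 [[44.0, 42.0, -33.0, 54.0, -78.0, -77.0], [44.0, 39.0, -33.0, 53.0, -81.0, -74.0], [44.0, 36.0, -31.0, 53.0, -83.0, -71.0]]
-75 40 [[38.0, 26.0, -41.0, 56.0, -49.0, -60.0], [40.0, 23.0, -39.0, 52.0, -53.0, -55.0], [40.0, 21.0, -36.0, 49.0, -56.0, -51.0]]
-75 50 [[40.0, 29.0, -44.0, 64.0, -56.0, -70.0], [41.0, 26.0, -42.0, 60.0, -59.0, -65.0], [41.0, 24.0, -40.0, 58.0, -61.0, -60.0]]
-75 60 [[41.0, 33.0, -45.0, 69.0, -64.0, -77.0], [42.0, 30.0, -44.0, 66.0, -66.0, -72.0], [42.0, 27.0, -42.0, 64.0, -67.0, -68.0]]
-75 70 [[43.0, 38.0, -45.0, 72.0, -72.0, -83.0], [43.0, 34.0, -45.0, 70.0, -73.0, -79.0], [43.0, 32.0, -43.0, 69.0, -75.0, -75.0]]
-60 40 [[32.0, 22.0, -50.0, 78.0, -40.0, -62.0], [35
[... 2938 characters left out ...]
0 [[-13.0, 41.0, 9.0, -52.0, -92.0, 40.0], [-13.0, 38.0, 10.0, -52.0, -94.0, 37.0], [-13.0, 37.0, 12.0, -53.0, -96.0, 34.0]]
90 70 [[-15.0, 46.0, 11.0, -58.0, -99.0, 42.0], [-16.0, 42.0, 12.0, -58.0, -101.0, 39.0], [-15.0, 41.0, 13.0, -59.0, -103.0, 36.0]]
grasp (23, array([  21.,   19.,  -38.,   22.,  -11., -121.]))
grasp+15 (24, array([  22.,   17.,  -39.,   22.,  -11., -121.]))
outslope (21, array([  22.,   18.,  -41.,   20.,  -11., -120.]))
open (32, array([  22.,    9.,  -34.,   20.,  -17., -118.]))
open-20 (32, array([  22.,    8.,  -39.,   26.,  -13., -124.]))
standoff (27, array([  22.,   10.,  -43.,   27.,  -11., -126.]))
press (23, array([  22.,   18.,  -38.,   20.,  -12., -119.]))
```

```bash
python3 -c "
from k4 import *
plan(-78,113,20)
C=target(-78,113,20)[1];Re=fr(EXT)[0];print('press dir in tool/mm',C.T@Re@[.5,0,-.866])
print(ik1(*target(-78,113,20),sense()['joints']))
for psi in(45,60):
  q=np.array([-20,29,-14,-75,-61,36.])
  for phi in(-14,0,15,30,45,57):
    t=lift(phi,60,psi,-40);q,e=ik1(*tg(*t,60,psi),q);print(psi,phi,t.round(0),q.round(0),round(e,4))"
```

```text
turn [ 0.0101  0.1541 -0.0025] shift_final [-8.5715 30.3171 37.4079] shift_now [-2.6308 29.9454 38.5785]
press dir in tool/mm [-0.1737  0.      0.9848]
(array([  22.6987,   16.1078,  -33.5854,   10.7225,  -20.9961, -110.6031]), np.float64(1.0466849614662164e-10))
45 -14 [-85. -33.  99.] [-20.  29. -14. -75. -61.  36.] 0.0
45 0 [-89. -33. 126.] [-20.  26. -14. -73. -62.  32.] 0.0
45 15 [-85. -33. 156.] [-19.  23. -13. -72. -62.  27.] 0.0
45 30 [-74. -33. 183.] [-18.  21. -10. -70. -63.  23.] 0.0
45 45 [-55. -33. 207.] [-17.  20.  -8. -69. -63.  18.] 0.0
45 57 [-37. -33. 222.] [-15.  20.  -5. -68. -63.  15.] 0.0
60 -14 [-88. -31.  99.] [-19.  33.  -6. -66. -71.  36.] 0.0
60 0 [-91. -31. 126.] [-18.  30.  -6. -65. -73.  33.] 0.0
60 15 [-87. -31. 156.] [-18.  28.  -5. -64. -74.  29.] 0.0
60 30 [-76. -31. 183.] [-17.  26.  -3. -64. -75.  25.] 0.0
60 45 [-58. -31. 207.] [-16.  26.   0. -63. -76.  21.] 0.0
60 57 [-39. -31. 222.] [-15.  26.   3. -63. -76.  18.] 0.0
```

Call:
step_arm(linear=[[0, 0, 0], [-4.3, 15, 18.5], [-4.3, 15, 18.5], [0, 0, 0]], delta_rot=[[0.01, 0.154, -0.002], [0, 0, 0], [0, 0, 0], [0, 0, 0]], grip=[0, 0, 0, 0])

```text
time_s: 5.05
tcp_pos: [0.5815, 0.0489, 0.112]
ee_rot: [[-0.917, -0.197, 0.347], [-0.186, 0.98, 0.066], [-0.353, -0.004, -0.936]]
wrist_force: [-0.6, -0.6, -0.6]
gripper_width: 0.004
gripper_force: 0.0
```

```bash
python3 -c "
from go import *
state();plan(-68,95.5,20)"
```

```text
t 5.05 ext [-77.4338  -1.7951 111.9827] a 20.67079100288801 F [-0.6942 -0.4337 -0.6058] j [  22.5752   16.0434  -34.7385   12.5775  -19.3791 -112.3083] w 0.004057817147194621 0.0
turn [-0.0043  0.0117 -0.0001] shift_final [-3.2274  1.7951 18.7152] shift_now [-3.008   1.8755 18.7439]
```

Approach 14 mm, then press in fine rows.

Call:
step_arm(linear=[[-1.4, 0.9, 7], [-1.2, 0.9, 7], [0, 0, 0]], delta_rot=[[0, 0, 0], [0, 0, 0], [0, 0, 0]], grip=[0, 0, 0])

```text
time_s: 5.42
tcp_pos: [0.589, 0.052, 0.1007]
ee_rot: [[-0.916, -0.196, 0.349], [-0.185, 0.981, 0.066], [-0.355, -0.004, -0.935]]
wrist_force: [0.3, -0.1, 0.1]
gripper_width: 0.005
gripper_force: 0.0
```

Call:
step_arm(linear=[[-0.4, 0, 2], [0, 0, 0]], delta_rot=[[0, 0, 0], [0, 0, 0]], grip=[0, 0])

```text
time_s: 5.68
tcp_pos: [0.5902, 0.0525, 0.0994]
ee_rot: [[-0.916, -0.197, 0.349], [-0.185, 0.98, 0.067], [-0.356, -0.003, -0.935]]
wrist_force: [0.2, 0.2, 1.3]
gripper_width: 0.005
gripper_force: 0.0
```

Call:
step_arm(linear=[[-0.4, 0, 2], [0, 0, 0]], delta_rot=[[0, 0, 0], [0, 0, 0]], grip=[0, 0])

```text
time_s: 5.92
tcp_pos: [0.5913, 0.0529, 0.0978]
ee_rot: [[-0.916, -0.197, 0.349], [-0.185, 0.98, 0.067], [-0.356, -0.003, -0.935]]
wrist_force: [0.2, -0.6, 1.3]
gripper_width: 0.002
gripper_force: 0.5
```

Call:
step_arm(linear=[[-0.4, 0, 2], [0, 0, 0]], delta_rot=[[0, 0, 0], [0, 0, 0]], grip=[0, 0])

```text
time_s: 6.18
tcp_pos: [0.5923, 0.053, 0.0961]
ee_rot: [[-0.916, -0.197, 0.349], [-0.185, 0.98, 0.067], [-0.356, -0.003, -0.935]]
wrist_force: [-2.5, -0.2, 2.8]
gripper_width: 0.003
gripper_force: 2.4
```

Call:
step_arm(linear=[[-0.4, 0, 2], [0, 0, 0]], delta_rot=[[0, 0, 0], [0, 0, 0]], grip=[0, 0])

```text
time_s: 6.42
tcp_pos: [0.5933, 0.0532, 0.0944]
ee_rot: [[-0.916, -0.197, 0.349], [-0.185, 0.98, 0.067], [-0.356, -0.003, -0.935]]
wrist_force: [-2.9, -0.1, 4.8]
gripper_width: 0.007
gripper_force: 2.9
```

Call:
step_arm(linear=[[-0.4, 0, 2], [0, 0, 0]], delta_rot=[[0, 0, 0], [0, 0, 0]], grip=[0, 0])

```text
time_s: 6.68
tcp_pos: [0.5944, 0.0535, 0.0927]
ee_rot: [[-0.916, -0.197, 0.349], [-0.185, 0.98, 0.067], [-0.356, -0.003, -0.935]]
wrist_force: [-2.7, 0.6, 4.7]
gripper_width: 0.005
gripper_force: 2.7
```

Call:
step_arm(linear=[[-0.2, 0, 1], [0, 0, 0]], delta_rot=[[0, 0, 0], [0, 0, 0]], grip=[0, 0])

```text
time_s: 6.92
tcp_pos: [0.5949, 0.0536, 0.0918]
ee_rot: [[-0.916, -0.197, 0.349], [-0.185, 0.98, 0.067], [-0.356, -0.003, -0.935]]
wrist_force: [-2.4, 0.6, 5.5]
gripper_width: -0.0
gripper_force: 2.9
```

Call:
step_arm(linear=[[-0.2, 0, 1], [0, 0, 0], [5, 0, -25], [10, 0, -40], [10, 0, -40], [0, 0, 0], [0, 0, 0]], delta_rot=[[0, 0, 0], [0, 0, 0], [0, 0, 0], [0, 0, 0], [0, 0, 0], [0, 0, 0], [0, 0, 0]], grip=[0, 0, 0, 0, 0, 0, 0])

```text
time_s: 7.8
tcp_pos: [0.5358, 0.042, 0.1793]
ee_rot: [[-0.916, -0.197, 0.349], [-0.185, 0.98, 0.067], [-0.355, -0.003, -0.935]]
wrist_force: [0.3, -0.5, -0.7]
gripper_width: 0.005
gripper_force: 0.0
```

```bash
python3 -c "
from go import *
state()
for n in('scene','top'):
  c=capture(n);save(c,n+'2')
  for l in('press_spot','hatch_edge','cassette_grip'): print(n,l,[(d['point'],round(d['score'],2)) for d in landmark_of(n,l)[:1]])
  for th in(0,.54):
    f=th-np.arctan(30/110)-np.pi/6;print(th,'edge',proj(c,target(18-114*np.cos(f),145+114*np.sin(f),0)[0]),'spot',proj(c,target(18-96*np.cos(th-np.pi/6),145+96*np.sin(th-np.pi/6),0)[0]))
a=cv2.imread('pics/scene2.png')[150:290,200:370];b=cv2.imread('pics/top2.png')[150:290,220:390]
cv2.imwrite('pics/m2.png',cv2.resize(np.hstack([a,b]),None,fx=2.3,fy=2.3))"
```

```text
t 7.8 ext [-123.5656    0.5202  179.2874] a 20.784235600910957 F [ 0.2034 -0.5403 -0.6558] j [  24.3738    6.4421  -34.5553    9.8259  -29.1049 -110.7388] w 0.004667876824805608 0.0
scene press_spot [([296.4, 218.5], 0.63)]
scene hatch_edge [([299.7, 234.3], 0.57)]
scene cassette_grip [([285.9, 228.2], 0.43)]
0 edge [290.9224 242.6958] spot [291.3551 233.6911]
0.54 edge [298.149  233.4111] spot [294.237  221.1874]
top press_spot [([298.8, 229.0], 0.55)]
top hatch_edge [([305.6, 239.2], 0.78)]
top cassette_grip []
0 edge [300.9831 228.5728] spot [300.2073 228.2701]
0.54 edge [302.161  240.3605] spot [299.7716 231.9845]
```

View pics/m2.png

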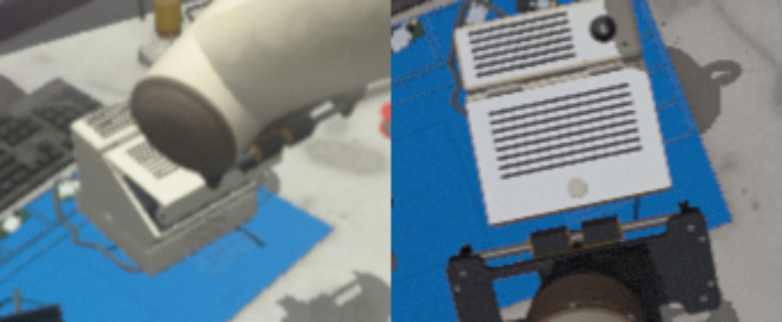

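```bash
cat > jp.py <<'E'
from k4 import *
def jpath(q1,n,q0=None):
    q0=sense()['joints'] if q0 is None else q0
    p,R=fk(q0,P);L=[];T=[];Re,o=fr(EXT)
    for i in range(1,n+1):
        q=q0+(q1-q0)*i/n;p2,R2=fk(q,P)
        L.append((R.T@(p2-p)*1e3).round(1).tolist());T.append(Ro.from_matrix(R.T@R2).as_rotvec().round(4).tolist())
        print(i,'ext',(Re.T@(p2-o)*1e3).round(0),'ang',round(np.degrees(np.linalg.norm(T[-1])),1));p,R=p2,R2
    print(L);print(T);print(np.abs((q1-q0)/n).max())
E
python3 -c "
from jp import *
p,R=tg(*lift(-14,60,45,-40,half=22),60,45)
p=p-R[:,2]*.07
q=np.array([-20,29,-14,-75,-61,36.]);q,e=ik1(p,R,q);print(q,e)
jpath(q,17)"
```

```text
[-26.6267  26.2758 -14.5758 -70.1711 -66.0519  34.751 ] 2.1905531240407715e-15
1 ext [-138.  -20.  163.] ang 3.3
2 ext [-153.  -35.  148.] ang 3.3
3 ext [-169.  -47.  134.] ang 3.3
4 ext [-183.  -55.  121.] ang 3.4
5 ext [-195.  -60.  109.] ang 3.6
6 ext [-206.  -61.   99.] ang 3.8
7 ext [-214.  -61.   91.] ang 4.0
8 ext [-219.  -58.   85.] ang 4.3
9 ext [-220.  -55.   81.] ang 4.6
10 ext [-219.  -52.   79.] ang 4.9
11 ext [-214.  -49.   79.] ang 5.2
12 ext [-206.  -47.   81.] ang 5.6
13 ext [-195.  -47.   85.] ang 6.0
14 ext [-182.  -50.   92.] ang 6.4
15 ext [-166.  -56.  101.] ang 6.7
16 ext [-150.  -66.  112.] ang 7.1
17 ext [-132.  -80.  124.] ang 7.5
[[19.5, -20.0, 9.9], [19.7, -15.3, 9.7], [19.0, -10.9, 9.4], [17.5, -7.0, 8.9], [15.2, -3.5, 8.3], [12.4, -0.8, 7.6], [9.1, 1.1, 6.7], [5.5, 2.3, 5.8], [1.8, 2.5, 4.7], [-1.9, 1.9, 3.5], [-5.3, 0.4, 2.2], [-8.3, -1.8, 0.9], [-10.8, -4.7, -0.5], [-12.7, -8.1, -2.0], [-13.8, -12.0, -3.5], [-14.2, -16.2, -4.9], [-13.7, -20.6, -6.4]]
[[-0.0116, 0.0481, -0.0289], [-0.0233, 0.0432, -0.0298], [-0.0339, 0.036, -0.031], [-0.043, 0.0266, -0.0325], [-0.05, 0.0154, -0.0344], [-0.0548, 0.0027, -0.0366], [-0.0569, -0.0108, -0.0392], [-0.0563, -0.0248, -0.0422], [-0.0528, -0.0386, -0.0456], [-0.0465, -0.0518, -0.0494], [-0.0377, -0.0636, -0.0536], [-0.0264, -0.0738, -0.0582], [-0.0133, -0.0817, -0.0631], [0.0015, -0.0872, -0.0685], [0.0172, -0.0898, -0.0742], [0.0333, -0.0894, -0.0802], [0.0493, -0.086, -0.0866]]
8.557976862868726
```

Call:
step_arm(linear=[[19.5, -20.0, 9.9], [19.7, -15.3, 9.7], [19.0, -10.9, 9.4], [17.5, -7.0, 8.9], [15.2, -3.5, 8.3], [12.4, -0.8, 7.6], [9.1, 1.1, 6.7], [5.5, 2.3, 5.8], [1.8, 2.5, 4.7], [-1.9, 1.9, 3.5]], delta_rot=[[-0.012, 0.048, -0.029], [-0.023, 0.043, -0.03], [-0.034, 0.036, -0.031], [-0.043, 0.027, -0.0325], [-0.05, 0.015, -0.034], [-0.055, 0.003, -0.037], [-0.057, -0.011, -0.039], [-0.056, -0.025, -0.042], [-0.053, -0.039, -0.046], [-0.0465, -0.052, -0.049]], grip=[0, 0, 0, 0, 0, 0, 0, 0, 0, 0])

```text
time_s: 9.45
tcp_pos: [0.4531, -0.0279, 0.0787]
ee_rot: [[-0.797, -0.592, 0.12], [-0.482, 0.744, 0.463], [-0.363, 0.311, -0.878]]
wrist_force: [-0.4, 0.3, -0.8]
gripper_width: 0.007
gripper_force: 0.0
```

Call:
step_arm(linear=[[-5.3, 0.4, 2.2], [-8.3, -1.8, 0.9], [-10.8, -4.7, -0.5], [-12.7, -8.1, -2.0], [-13.8, -12.0, -3.5], [-14.2, -16.2, -4.9], [-13.7, -20.6, -6.4], [0, 0, 0]], delta_rot=[[-0.038, -0.064, -0.054], [-0.026, -0.074, -0.058], [-0.013, -0.082, -0.063], [0.0015, -0.087, -0.0685], [0.017, -0.09, -0.074], [0.033, -0.089, -0.08], [0.049, -0.086, -0.087], [0, 0, 0]], grip=[0, 0, 0, 0, 0, 0, 0, 0])

```text
time_s: 10.45
tcp_pos: [0.5433, -0.0399, 0.1241]
ee_rot: [[-0.278, -0.832, 0.48], [-0.415, 0.555, 0.721], [-0.867, 0.001, -0.499]]
wrist_force: [0.3, -0.4, 0.3]
gripper_width: 0.007
gripper_force: 0.0
```

```bash
cat > tgt.py <<'E'
from k4 import *
def planl(phi,a=60,psi=45,y0=-40,**k):
    s=sense();t=lift(phi,a,psi,y0,**k);p,R=tg(*t,a,psi);C=s['ee_rot']
    print('phi',phi,'ext',t.round(0),'turn',Ro.from_matrix(C.T@R).as_rotvec(),'shift_final',(R.T@(p-s['tcp_pos'])*1e3).round(1));return R.T@p*1e3
E
python3 -c "
from tgt import *
state();planl(-14,half=22);v0=planl(-14)
for f in range(-4,62,6):
  v=planl(f);print('   step',(v-v0).round(1));v0=v"
```

```text
t 10.45 ext [-132.4476  -81.2043  124.1424] a 50.89857643543165 F [ 0.185  -0.4481  0.3335] j [-26.8236  26.3571 -14.5212 -70.1949 -66.149   34.7461] w 0.007118851253330284 0.0
phi -14 ext [-89. -37.  89.] turn [-0.0016  0.0012 -0.0024] shift_final [-0.8  1.  71. ]
phi -14 ext [-85. -33.  99.] turn [-0.0016  0.0012 -0.0024] shift_final [-11.8   1.   71. ]
phi -4 ext [-89. -33. 119.] turn [-0.0016  0.0012 -0.0024] shift_final [-27.7   3.2  59.3]
   step [-15.9   2.2 -11.7]
phi 2 ext [-89. -33. 130.] turn [-0.0016  0.0012 -0.0024] shift_final [-38.    3.3  53.2]
   step [-10.3   0.1  -6.1]
phi 8 ext [-88. -33. 142.] turn [-0.0016  0.0012 -0.0024] shift_final [-48.6   2.6  47.9]
   step [-10.7  -0.7  -5.3]
phi 14 ext [-85. -33. 154.] turn [-0.0016  0.0012 -0.0024] shift_final [-59.6   1.   43.4]
   step [-10.9  -1.6  -4.5]
phi 20 ext [-82. -33. 165.] turn [-0.0016  0.0012 -0.0024] shift_final [-70.7  -1.5  39.8]
   step [-11.1  -2.5  -3.6]
phi 26 ext [-77. -33. 176.] turn [-0.0016  0.0012 -0.0024] shift_final [-81.9  -4.8  37.2]
   step [-11.2  -3.3  -2.6]
phi 32 ext [-72. -33. 187.] turn [-0.0016  0.0012 -0.0024] shift_final [-93.   -8.9  35.5]
   step [-11.1  -4.1  -1.7]
phi 38 ext [-65. -33. 197.] turn [-0.0016  0.0012 -0.0024] shift_final [-103.8  -13.7   34.8]
   step [-10.9  -4.8  -0.7]
phi 44 ext [-57. -33. 206.] turn [-0.0016  0.0012 -0.0024] shift_final [-114.4  -19.3   35.1]
   step [-10.6  -5.5   0.3]
phi 50 ext [-48. -33. 214.] turn [-0.0016  0.0012 -0.0024] shift_final [-124.5  -25.4   36.4]
   step [-10.1  -6.2   1.3]
phi 56 ext [-39. -33. 221.] turn [-0.0016  0.0012 -0.0024] shift_final [-134.1  -32.2   38.6]
   step [-9.6 -6.7  2.2]
```

Call:
step_arm(linear=[[0, 0, 25], [0, 0, 25], [0, 0, 24], [0, 0, 0]], delta_rot=[[0, 0, 0], [0, 0, 0], [0, 0, 0], [0, 0, 0]], grip=[0, 0, 0, 0])

```text
time_s: 10.95
tcp_pos: [0.5784, 0.0178, 0.0866]
ee_rot: [[-0.276, -0.835, 0.475], [-0.415, 0.55, 0.725], [-0.867, 0.002, -0.498]]
wrist_force: [-0.1, -1.0, -0.4]
gripper_width: 0.005
gripper_force: 0.0
```

Call:
step_arm(linear=[[-6, 0, 0], [-6, 0, 0], [-8, 1.1, -5.9], [-8, 1.1, -5.9], [0, 0, 0]], delta_rot=[[0, 0, 0], [0, 0, 0], [0, 0, 0], [0, 0, 0], [0, 0, 0]], grip=[0, 0, 0, 0, 0])

```text
time_s: 11.58
tcp_pos: [0.5778, 0.0184, 0.1191]
ee_rot: [[-0.274, -0.834, 0.479], [-0.417, 0.552, 0.722], [-0.866, -0.002, -0.499]]
wrist_force: [-3.4, -2.5, -0.0]
gripper_width: 0.005
gripper_force: 1.7
```

```bash
python3 -c "
from go import *
state()
for n in('scene','top'):
  c=capture(n);save(c,n+'3')
  for l in('press_spot','hatch_edge','cassette_grip'): print(n,l,[(d['point'],round(d['score'],2)) for d in landmark_of(n,l)[:1]])
  for th in(.54,.7,.9):
    f=th-np.arctan(30/110)-np.pi/6;print(th,'edge',proj(c,target(18-114*np.cos(f),145+114*np.sin(f),0)[0]),'spot',proj(c,target(18-96*np.cos(th-np.pi/6),145+96*np.sin(th-np.pi/6),0)[0]))
a=cv2.imread('pics/scene3.png')[150:290,200:370];b=cv2.imread('pics/top3.png')[150:290,220:390]
cv2.imwrite('pics/m3.png',cv2.resize(np.hstack([a,b]),None,fx=2.3,fy=2.3))"
```

```text
t 11.575 ext [-87.1125 -30.8621 119.1026] a 50.851916720014515 F [-3.8395 -1.8128 -0.0079] j [-19.8644  26.9186 -13.9736 -73.9114 -61.1657  33.1824] w 0.004716440298449299 1.6813325230032206
scene press_spot [([292.9, 215.5], 0.81)]
scene hatch_edge [([299.6, 226.0], 0.97)]
scene cassette_grip [([284.2, 230.8], 0.69)]
0.54 edge [298.149  233.4111] spot [294.237  221.1874]
0.7 edge [298.8713 228.536 ] spot [293.7458 216.0334]
0.9 edge [298.7146 221.3154] spot [292.2366 208.9908]
top press_spot [([300.6, 231.1], 0.59)]
top hatch_edge [([302.9, 240.9], 0.92)]
top cassette_grip [([301.8, 238.5], 0.69)]
0.54 edge [302.161  240.3605] spot [299.7716 231.9845]
0.7 edge [301.8903 241.1607] spot [299.0824 230.4744]
0.9 edge [301.117  240.1402] spot [297.8663 226.8093]
```

View pics/m3.png

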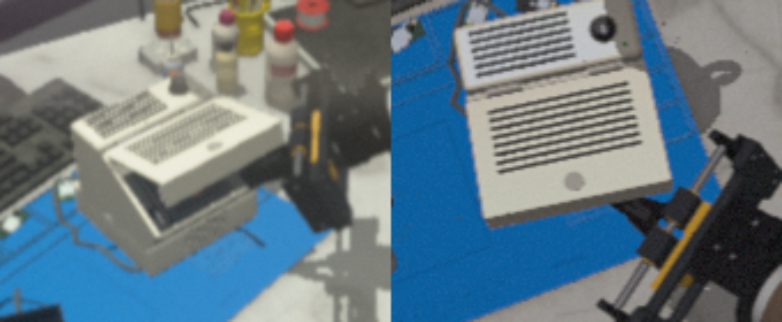

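Call:
step_arm(linear=[[-10.3, 0.1, -6.1], [-10.7, -0.7, -5.3], [-10.9, -1.6, -4.5], [-11.1, -2.5, -3.6], [-11.2, -3.3, -2.6], [-11.1, -4.1, -1.7], [-10.9, -4.8, -0.7], [-10.6, -5.5, 0.3], [0, 0, 0]], delta_rot=[[0, 0, 0], [0, 0, 0], [0, 0, 0], [0, 0, 0], [0, 0, 0], [0, 0, 0], [0, 0, 0], [0, 0, 0], [0, 0, 0]], grip=[0, 0, 0, 0, 0, 0, 0, 0, 0])

```text
time_s: 13.1
tcp_pos: [0.6108, 0.026, 0.207]
ee_rot: [[-0.272, -0.834, 0.48], [-0.416, 0.552, 0.723], [-0.868, -0.003, -0.497]]
wrist_force: [0.2, -0.1, 0.4]
gripper_width: 0.004
gripper_force: 0.0
```

Call:
step_arm(linear=[[-10.1, -6.2, 1.3], [-4.8, -3.3, 1.1], [0, 0, 0]], delta_rot=[[0, 0, 0], [0, 0, 0], [0, 0, 0]], grip=[0, 0, 0])

```text
time_s: 13.48
tcp_pos: [0.6225, 0.0285, 0.2169]
ee_rot: [[-0.275, -0.834, 0.478], [-0.416, 0.552, 0.723], [-0.867, 0.0, -0.499]]
wrist_force: [-2.6, 0.6, -1.6]
gripper_width: 0.005
gripper_force: 1.3
```

Continue with small steps while watching for the stop.

Call:
step_arm(linear=[[-4.8, -3.3, 1.1], [-4.6, -3.5, 1.3], [0, 0, 0]], delta_rot=[[0, 0, 0], [0, 0, 0], [0, 0, 0]], grip=[0, 0, 0])

```text
time_s: 13.85
tcp_pos: [0.6236, 0.0291, 0.2175]
ee_rot: [[-0.286, -0.838, 0.464], [-0.42, 0.545, 0.725], [-0.861, 0.013, -0.508]]
wrist_force: [-21.2, -9.4, -6.3]
gripper_width: 0.002
gripper_force: 10.7
```

Call:
step_arm(linear=[[-3, -2.5, 1], [0, 0, 0]], delta_rot=[[0, 0, 0], [0, 0, 0]], grip=[0, 0])

```text
time_s: 14.1
tcp_pos: [0.6238, 0.0292, 0.2175]
ee_rot: [[-0.29, -0.84, 0.459], [-0.421, 0.543, 0.726], [-0.859, 0.017, -0.511]]
wrist_force: [-29.3, -12.5, -5.8]
gripper_width: 0.001
gripper_force: 14.0
```

Call:
step_arm(linear=[[-3, -2.5, 1], [0, 0, 0]], delta_rot=[[0, 0, 0], [0, 0, 0]], grip=[0, 0])

```text
time_s: 14.35
tcp_pos: [0.624, 0.0293, 0.2176]
ee_rot: [[-0.293, -0.841, 0.454], [-0.423, 0.54, 0.728], [-0.857, 0.022, -0.514]]
wrist_force: [-37.8, -16.3, -7.2]
gripper_width: 0.003
gripper_force: 17.4
```

```bash
python3 -c "
from go import *
state()
for n in('scene','top'):
  c=capture(n);save(c,n+'4')
  for l in('press_spot','hatch_edge','cassette_grip','cassette_mid','bed_lip'): print(n,l,[(d['point'],round(d['score'],2)) for d in landmark_of(n,l)[:1]])
  for th in(1.4,1.55,1.75):
    f=th-np.arctan(30/110)-np.pi/6;print(th,'edge',proj(c,target(18-114*np.cos(f),145+114*np.sin(f),0)[0]),'spot',proj(c,target(18-96*np.cos(th-np.pi/6),145+96*np.sin(th-np.pi/6),0)[0]))
  print('grip',proj(c,target(-56,91.5,0)[0]),'lip',proj(c,target(-89,64,0)[0]))
a=cv2.imread('pics/scene4.png')[140:290,200:370];b=cv2.imread('pics/top4.png')[140:290,220:390]
cv2.imwrite('pics/m4.png',cv2.resize(np.hstack([a,b]),None,fx=2.3,fy=2.3))"
```

```text
t 14.35 ext [-39.6449 -29.3771 217.622 ] a 48.89023888651054 F [-40.3256  -8.4417  -7.1661] j [-14.7724  20.7679  -4.6704 -66.5358 -63.277   13.5608] w 0.0027092555712023157 17.387025371598952
scene press_spot [([277.4, 175.2], 0.7)]
scene hatch_edge [([367.0, 206.5], 0.67)]
scene cassette_grip [([281.6, 227.5], 0.84)]
scene cassette_mid [([279.5, 225.9], 0.72)]
scene bed_lip [([288.7, 241.2], 0.94)]
1.4 edge [293.1   199.822] spot [284.5552 190.5593]
1.55 edge [290.0933 193.1175] spot [281.3996 185.4182]
1.75 edge [285.3435 184.5502] spot [276.821  179.2662]
grip [289.1452 233.4501] lip [297.5189 248.2615]
top press_spot [([287.7, 194.4], 0.88)]
top hatch_edge [([293.8, 210.8], 0.72)]
top cassette_grip [([297.6, 211.2], 0.75)]
top cassette_mid [([295.3, 205.8], 0.78)]
top bed_lip [([301.0, 222.7], 0.57)]
1.4 edge [297.1126 227.2418] spot [293.3658 209.6014]
1.55 edge [295.4082 220.6152] spot [291.7349 202.6236]
1.75 edge [292.8809 210.1426] spot [289.4846 192.5162]
grip [299.5373 224.2898] lip [303.4072 240.7259]
```

View pics/m4.png

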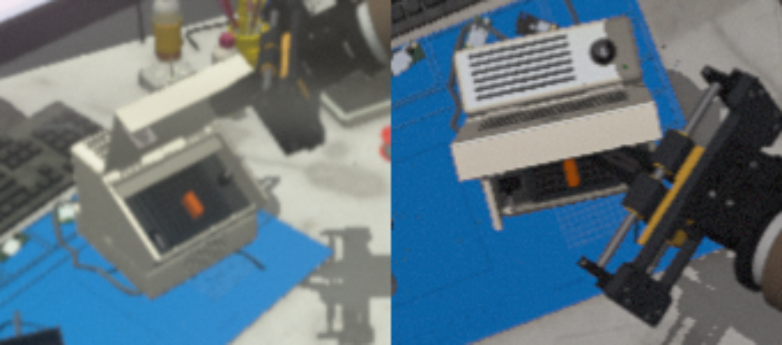

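The hatch is at its stop: hatch_edge in the top view at (294,211) matches 1.75 rad. The orange fin shows at about (298,214) in the top view, and there I had an inward-normal sign wrong. I'll back off and recompute the cassette geometry.

```bash
cat > k5.py <<'E'
from k4 import *
c={n:capture(n) for n in('scene','top')}
for n in c:
    for nm,x,z in(('grip',-37.7,91.5),('mid',18-62*.866+33*.5,145-31-33*.866),('lip',-56.4,63.9)): print(n,nm,proj(c[n],target(x,z,0)[0]))
def tri(ps):
    A=[];b=[]
    for n,q in ps.items():
        o,d=ray(c[n],q);d=d/np.linalg.norm(d);M=np.eye(3)-np.outer(d,d);A.append(M);b.append(M@o)
    w=np.linalg.lstsq(np.vstack(A),np.concatenate(b),rcond=None)[0];Re,o=fr(EXT);return (Re.T@(w-o)*1e3).round(1)
for l in('cassette_grip','cassette_mid','bed_lip'):
    print(l,tri({n:landmark_of(n,l)[0]['point'] for n in c}))
q0=np.array([20,18,-33,10,-20,-110.]);qf=[np.array([-21,23,-42,-134,-40,69.]),np.array([-21,23,-42,-170,-20,69.])]
for nm,k in [('grasp',(-37,88)),('up10',(-42,97)),('out25',(-64,84)),('out40',(-77,80)),('out40up40',(-90,120)),('so',(-70,145))]:
    u=[a for a in range(0,60,2) if ik1(*target(k[0],k[1],a),q0)[1]<1e-3]
    f=[a for a in range(20,76,3) if min(ik1(*target(k[0],k[1],a),q)[1] for q in qf)<1e-3]
    print(nm,'unfl max',max(u) if u else None,'flip',f)
E
python3 k5.py
```

```text
scene grip [284.6862 229.758 ]
scene mid [280.3408 227.8669]
scene lip [289.5027 241.5363]
top grip [297.8447 215.7888]
top mid [296.3602 207.6581]
top lip [300.4591 225.9297]
cassette_grip [-30.6   3.6  85.5]
cassette_mid [-10.    5.7  81.4]
bed_lip [-58.1  -1.6  64.7]
grasp unfl max 58 flip [50, 53, 56, 59, 62, 65, 68, 71, 74]
up10 unfl max 58 flip [50, 53, 56, 59, 62, 65, 68, 71, 74]
out25 unfl max 58 flip [50, 53, 56, 59, 62, 65, 68, 71, 74]
out40 unfl max 58 flip [50, 53, 56, 59, 62, 65, 68, 71, 74]
out40up40 unfl max 58 flip [53, 56, 59, 62, 65, 68, 71, 74]
so unfl max 58 flip [56, 59, 62, 65, 68, 71, 74]
```

```bash
cat > k6.py <<'E'
from k4 import *
Q=[np.array([22,15,-38,j4,-12,-110-j4.__float__()]) for j4 in(10,50,90,110)]
if __name__=='__main__':
  for nm,k in [('grasp',(-37,88)),('up10',(-42,97)),('out25',(-64,84))]:
    for a in(20,22,24,26,28,30,33,36,40):
        o=[]
        for sg in range(-10,11,2):
            p,R=target(k[0],k[1],a);R=R@rx(sg)
            for q in Q:
                s,e=ik1(p,R,q)
                if e<1e-3 and s[3]>-60: o.append((sg,int(s[3]),int(s[4])));break
        print(nm,a,o)
E
python3 k6.py
```

```text
grasp 20 [(-10, -17, -30), (-8, -13, -27), (-6, -8, -25), (-4, -2, -23), (-2, 3, -21), (0, 10, -19), (2, 19, -17), (4, 28, -15), (6, 39, -14), (8, 50, -14), (10, 58, -14)]
grasp 22 [(-10, -18, -27), (-8, -14, -25), (-6, -8, -22), (-4, -2, -20), (-2, 5, -17), (0, 14, -15), (2, 27, -12), (10, 80, -10)]
grasp 24 [(-10, -20, -25), (-8, -15, -22), (-6, -9, -19), (-4, -1, -16), (-2, 8, -13)]
grasp 26 [(-10, -22, -23), (-8, -16, -20), (-6, -9, -16), (-4, 0, -13)]
grasp 28 [(-10, -24, -20), (-8, -18, -17), (-6, -10, -14)]
grasp 30 [(-10, -27, -19), (-8, -20, -15), (-6, -12, -11)]
grasp 33 [(-10, -32, -16), (-8, -25, -12)]
grasp 36 [(-10, -39, -15), (-8, -33, -11)]
grasp 40 [(-10, -51, -14), (-8, -47, -10)]
up10 20 [(-10, -17, -30), (-8, -12, -28), (-6, -8, -26), (-4, -2, -24), (-2, 3, -22), (0, 10, -20), (2, 18, -18), (4, 26, -17), (6, 36, -16), (8, 45, -15), (10, 53, -16)]
up10 22 [(-10, -18, -28), (-8, -13, -26), (-6, -8, -23), (-4, -2, -21), (-2, 5, -18), (0, 13, -16), (2, 25, -13), (4, 39, -11), (6, 54, -10), (8, 65, -10), (10, 72, -12)]
up10 24 [(-10, -19, -25), (-8, -14, -23), (-6, -8,
[... 355 characters left out ...]
0 [(-10, -49, -14), (-8, -44, -10)]
out25 20 [(-10, -18, -28), (-8, -13, -26), (-6, -8, -23), (-4, -2, -21), (-2, 4, -19), (0, 12, -16), (2, 23, -14), (4, 37, -12), (6, 51, -10), (8, 63, -11), (10, 70, -12)]
out25 22 [(-10, -19, -26), (-8, -14, -23), (-6, -9, -20), (-4, -2, -18), (-2, 6, -15), (0, 19, -11)]
out25 24 [(-10, -21, -23), (-8, -16, -20), (-6, -9, -17), (-4, -1, -14), (-2, 11, -10)]
out25 26 [(-10, -23, -21), (-8, -17, -18), (-6, -10, -14), (-4, 0, -10)]
out25 28 [(-10, -26, -19), (-8, -19, -16), (-6, -11, -12)]
out25 30 [(-10, -29, -17), (-8, -22, -14)]
out25 33 [(-10, -35, -16), (-8, -28, -11)]
out25 36 [(-10, -43, -15), (-8, -36, -10)]
out25 40 [(-10, -56, -15), (-8, -51, -11)]
```

Call:
step_arm(linear=[[8, 4, -4], [10, 4, -10], [10, 0, -20], [0, 0, -30], [0, 0, -30], [0, 0, 0]], delta_rot=[[0, 0, 0], [0, 0, 0], [0, 0, 0], [0, 0, 0], [0, 0, 0], [0, 0, 0]], grip=[0, 0, 0, 0, 0, 0])

```text
time_s: 16.1
tcp_pos: [0.5811, -0.0458, 0.2538]
ee_rot: [[-0.271, -0.832, 0.485], [-0.416, 0.555, 0.72], [-0.868, -0.007, -0.497]]
wrist_force: [0.6, -0.3, -0.1]
gripper_width: 0.006
gripper_force: 0.0
```

```bash
cat > k7.py <<'E'
from k4 import *
from scipy.optimize import minimize
c={n:capture(n) for n in('scene','top')}
def sl(s,y,d): return target(18-s*.866+.5*d,145-.5*s-.866*d,0,y)[0]
ms={}
for n in c:
    save(c[n],n+'5');hsv=cv2.cvtColor(c[n]['img'],cv2.COLOR_RGB2HSV)
    m=(hsv[...,0]>3)&(hsv[...,0]<18)&(hsv[...,1]>130)&(hsv[...,2]>60)
    roi=np.zeros_like(m);roi[200:245,270:315]=1;m&=roi;ms[n]=m;ys,xs=np.nonzero(m);print(n,m.sum(),xs.mean(),ys.mean(),xs.min(),xs.max(),ys.min(),ys.max())
    for l in('cassette_grip','cassette_mid','hatch_edge','bed_lip'): print(n,l,[(np.round(d['point'],1),round(d['score'],2)) for d in landmark_of(n,l)[:1]])
    print('model grip',proj(c[n],sl(75,0,18.5)),'mid',proj(c[n],sl(62,0,33)),'edge',proj(c[n],target(-47.8,238,0)[0]),'lip',proj(c[n],sl(105,0,33)))
def cost(v):
    t=0
    for n,m in ms.items():
        q=[proj(c[n],sl(v[0]+a,v[1]+b,d)) for a in(-13,13) for b in(-5,5) for d in(11,26)]
        im=np.zeros(m.shape,np.uint8);h=cv2.convexHull(np.array(q,np.float32));cv2.fillConvexPoly(im,np.round(h*16).astype(np.int32),1,shift=4)
        a=im.astype(bool);w=1
        t+=w*(1-(a&m).sum()/max(1,(a|m).sum()))
    return t
full=ms
for ms in(full,{'scene':full['scene']},{'top':full['top']}):
    r=minimize(cost,[75,0],method='Nelder-Mead',options=dict(initial_simplex=[[75,0],[83,0],[75,6]]));print(list(ms),r.x,r.fun)
E
python3 k7.py; python3 -c "
import cv2,numpy as np
a=cv2.imread('pics/scene5.png')[150:260,240:340];b=cv2.imread('pics/top5.png')[160:270,240:340]
cv2.imwrite('pics/m5.png',cv2.resize(np.hstack([a,b]),None,fx=4,fy=4))"
```

```text
scene 56 283.48214285714283 228.21428571428572 280 287 223 233
scene cassette_grip [(array([281.5, 229.4]), 0.89)]
scene cassette_mid [(array([276.2, 226.4]), 0.57)]
scene hatch_edge [(array([285. , 187.5]), 0.87)]
scene bed_lip [(array([288.8, 242.1]), 0.92)]
model grip [284.6864 229.7642] mid [280.3408 227.8669] edge [285.4629 184.7738] lip [289.5098 241.5361]
top 66 298.07575757575756 214.66666666666666 295 301 209 220
top cassette_grip [(array([298.2, 212.9]), 0.75)]
top cassette_mid [(array([296.8, 208. ]), 0.68)]
top hatch_edge [(array([296.5, 210.2]), 0.66)]
top bed_lip [(array([300.6, 227.3]), 0.69)]
model grip [297.8455 215.7902] mid [296.3602 207.6581] edge [292.9465 210.4113] lip [300.4611 225.9422]
['scene', 'top'] [71.0063 -1.0085] 0.5666666666666668
['scene'] [71.4719  0.7167] 0.2911392405063291
['top'] [71.3906 -0.6797] 0.27472527472527475
```

View pics/m5.png

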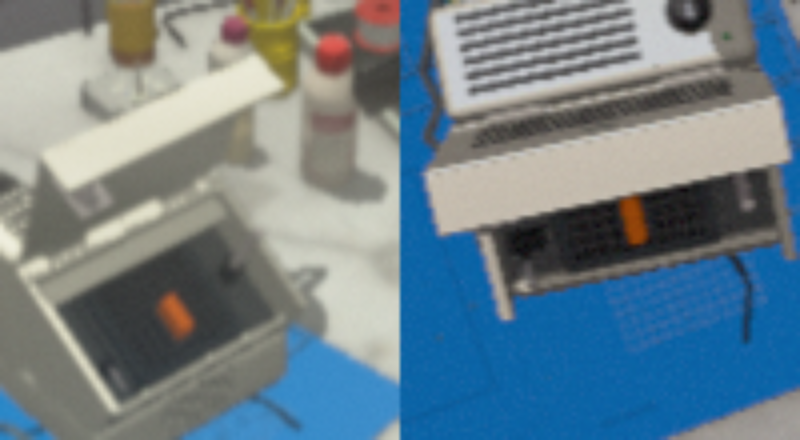

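```bash
cat > sl.py <<'E'
from jp import *
def st(s,y,h,a,sg,back=0,up=0):
    d=40-h;p,R=target(18-s*.866+.5*d,145-.5*s-.866*d,a,y);R=R@rx(sg);return p-R[:,2]*back/1e3,R
def solve(p,R,q):
    s,e=ik1(p,R,q);print('ik',s.round(1),'err',round(e,5));return s
def chk(q1,n=12,q0=None):
    q0=sense()['joints'] if q0 is None else q0;Re,o=fr(EXT);w=-1e9
    for i in range(n+1):
        p,R=fk(q0+(q1-q0)*i/n,P)
        for b in np.linspace(70,230,9):
            for x in(-37.5,37.5):
                for y in np.linspace(-95,95,9):
                    e=Re.T@(p+R@(np.array([x,y,-b])/1e3)-o)*1e3
                    if 125<e[2]<255 and abs(e[1])<90: w=max(w,e[0])
    print('max body x in hatch zone',w)
def delta(p,R,label=''):
    s=sense();C=s['ee_rot'];print(label,'turn',Ro.from_matrix(C.T@R).as_rotvec(),'shift_final',(R.T@(p-s['tcp_pos'])*1e3).round(1),'shift_now',(C.T@(p-s['tcp_pos'])*1e3).round(1))
E
python3 -c "
from sl import *
state()
q=solve(*st(73,0,17,26.5,-4,130),np.array([22,15,-38,0,-15,-110.]))
solve(*st(73,0,17,26.5,-4),q);solve(*st(73,0,27,26.5,-4,60),q)
chk(q);jpath(q,16)"
```

```text
t 16.6 ext [-97.4427 -91.8293 250.7966] a 50.9065922515022 F [-1.1017  0.3303 -0.9942] j [-23.7501  17.4752  -5.2078 -64.7687 -70.8752  15.7685] w 0.0024345427361446934 0.0
ik [ 20.1   6.6 -28.6  -0.2 -28.  -97.5] err 0.0
ik [ 20.2  20.8 -29.7  -0.4 -12.7 -97.3] err 0.0
ik [ 20.2  13.  -29.8  -0.2 -20.4 -97.7] err 0.0
max body x in hatch zone -117.42550637105539
1 ext [-107.  -83.  233.] ang 6.7
2 ext [-116.  -75.  217.] ang 6.3
3 ext [-125.  -70.  203.] ang 6.0
4 ext [-133.  -67.  191.] ang 5.6
5 ext [-140.  -65.  181.] ang 5.2
6 ext [-144.  -64.  174.] ang 4.8
7 ext [-147.  -64.  169.] ang 4.4
8 ext [-148.  -64.  166.] ang 4.1
9 ext [-147.  -64.  165.] ang 3.7
10 ext [-144.  -62.  166.] ang 3.4
11 ext [-138.  -59.  169.] ang 3.1
12 ext [-131.  -55.  173.] ang 2.9
13 ext [-123.  -48.  179.] ang 2.6
14 ext [-113.  -38.  187.] ang 2.4
15 ext [-102.  -25.  195.] ang 2.3
16 ext [-92.  -9. 205.] ang 2.3
[[15.8, 13.4, 8.9], [15.1, 10.3, 8.0], [14.0, 7.5, 7.0], [12.3, 5.0, 6.0], [10.2, 2.9, 5.1], [7.7, 1.3, 4.1], [5.0, 0.2, 3.2], [2.1, -0.3, 2.3], [-0.8, -0.2, 1.4], [-3.7, 0.6, 0.6], [-6.4, 1.9, -0.1], [-8.9, 3.9, -0.8], [-10.9, 6.3, -1.4], [-12.5, 9.2, -2.0], [-13.6, 12.5, -2.4], [-14.0, 16.1, -2.8]]
[[-0.0158, 0.0792, 0.0848], [-0.0048, 0.0781, 0.0781], [0.0058, 0.0751, 0.0716], [0.0158, 0.0702, 0.0653], [0.0248, 0.0638, 0.0594], [0.0324, 0.0559, 0.0538], [0.0384, 0.0468, 0.0486], [0.0427, 0.0369, 0.0438], [0.0451, 0.0264, 0.0393], [0.0456, 0.0158, 0.0353], [0.0441, 0.0053, 0.0316], [0.0407, -0.0045, 0.0284], [0.0355, -0.0135, 0.0256], [0.0289, -0.0213, 0.0231], [0.0209, -0.0277, 0.0211], [0.0119, -0.0324, 0.0194]]
7.081659305346533
```

Call:
step_arm(linear=[[15.8, 13.4, 8.9], [15.1, 10.3, 8.0], [14.0, 7.5, 7.0], [12.3, 5.0, 6.0], [10.2, 2.9, 5.1], [7.7, 1.3, 4.1], [5.0, 0.2, 3.2], [2.1, -0.3, 2.3], [-0.8, -0.2, 1.4], [-3.7, 0.6, 0.6]], delta_rot=[[-0.016, 0.079, 0.085], [-0.005, 0.078, 0.078], [0.006, 0.075, 0.072], [0.016, 0.07, 0.065], [0.025, 0.064, 0.059], [0.032, 0.056, 0.054], [0.038, 0.047, 0.049], [0.043, 0.037, 0.044], [0.045, 0.026, 0.039], [0.046, 0.016, 0.035]], grip=[36, 36, 36, 36, 36, 36, 36, 36, 36, 36])

```text
time_s: 17.85
tcp_pos: [0.5285, -0.0234, 0.1659]
ee_rot: [[-0.865, -0.418, 0.278], [-0.333, 0.892, 0.305], [-0.376, 0.171, -0.911]]
wrist_force: [0.6, 0.6, -0.8]
gripper_width: 0.417
gripper_force: 0.0
```

Call:
step_arm(linear=[[-6.4, 1.9, -0.1], [-8.9, 3.9, -0.8], [-10.9, 6.3, -1.4], [-12.5, 9.2, -2.0], [-13.6, 12.5, -2.4], [-14.0, 16.1, -2.8], [0, 0, 0]], delta_rot=[[0.044, 0.005, 0.032], [0.041, -0.0045, 0.028], [0.0355, -0.0135, 0.026], [0.029, -0.021, 0.023], [0.021, -0.028, 0.021], [0.012, -0.032, 0.019], [0, 0, 0]], grip=[36, 36, 36, 36, 36, 36, 36])

```text
time_s: 18.73
tcp_pos: [0.5687, 0.0399, 0.2049]
ee_rot: [[-0.876, -0.231, 0.422], [-0.18, 0.971, 0.157], [-0.446, 0.061, -0.893]]
wrist_force: [-0.4, 0.5, 0.4]
gripper_width: 0.414
gripper_force: 0.0
```

```bash
python3 -c "
from sl import *
state();delta(*st(73,0,17,26.5,-4,40),'40back')"
```

```text
t 18.725 ext [-91.6798  -8.0447 204.9194] a 26.506646191754335 F [-0.2827  0.5511  0.3707] j [ 20.2558   6.5773 -28.5981  -0.13   -28.0379 -97.6063] w 0.4141513325938403 0.0
40back turn [0.0002 0.0001 0.0025] shift_final [ 0.  -1.  90.2] shift_now [ 0.1 -1.1 90.2]
```

Move in 90 mm, then look close up at finger and fin alignment.

Call:
step_arm(linear=[[0, -1, 30], [0, 0, 30], [0, 0, 30], [0, 0, 0]], delta_rot=[[0, 0, 0.0025], [0, 0, 0], [0, 0, 0], [0, 0, 0]], grip=[36, 36, 36, 36])

```text
time_s: 19.23
tcp_pos: [0.6064, 0.0511, 0.1215]
ee_rot: [[-0.88, -0.225, 0.418], [-0.176, 0.972, 0.154], [-0.441, 0.062, -0.895]]
wrist_force: [-0.5, 0.1, -0.8]
gripper_width: 0.41
gripper_force: 0.0
```

```bash
python3 -c "
from sl import *
state();delta(*st(73,0,17,26.5,-4))
for n in('scene','top'):
  c=capture(n);save(c,n+'6');print(n,'tcp',proj(c,sense()['tcp_pos']),'grasp',proj(c,st(73,0,17,26.5,-4)[0]))
a=cv2.imread('pics/scene6.png')[150:260,240:340];b=cv2.imread('pics/top6.png')[160:270,240:340]
cv2.imwrite('pics/m6.png',cv2.resize(np.hstack([a,b]),None,fx=4,fy=4))"
```

```text
t 19.225 ext [-52.5968  -4.5865 121.5229] a 26.173961027680956 F [-0.4692  0.1674 -0.8018] j [ 19.9703  16.5363 -29.8479  -0.436  -17.173  -97.3812] w 0.4095370070335272 0.0
 turn [-0.0016 -0.0057 -0.0033] shift_final [-2.2  1.9 38.1] shift_now [-2.4  2.  38.1]
scene tcp [289.2738 222.3656] grasp [283.7625 229.8197]
top tcp [300.1277 219.8771] grasp [297.5794 214.1323]
```

View pics/m6.png

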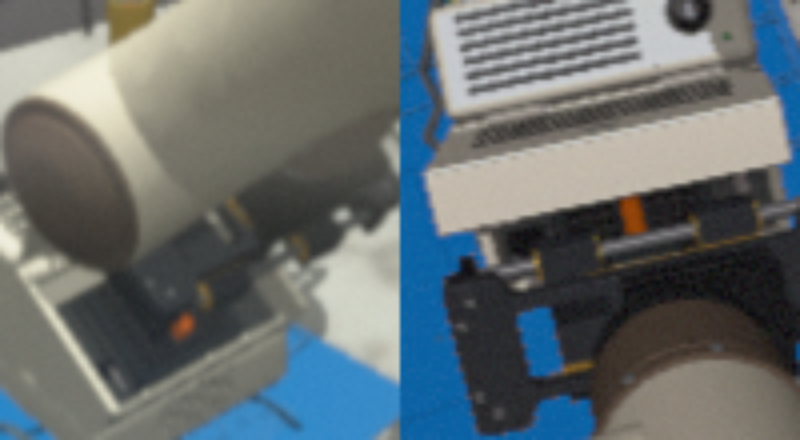

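Call:
step_arm(linear=[[-1.2, 1, 12], [-1, 1, 12], [0, 0, 8], [0, 0, 0]], delta_rot=[[-0.0016, -0.0057, -0.0033], [0, 0, 0], [0, 0, 0], [0, 0, 0]], grip=[36, 36, 36, 36])

```text
time_s: 19.82
tcp_pos: [0.6222, 0.0592, 0.0959]
ee_rot: [[-0.875, -0.23, 0.426], [-0.178, 0.971, 0.158], [-0.45, 0.062, -0.891]]
wrist_force: [-0.2, -0.1, -0.7]
gripper_width: 0.417
gripper_force: 0.0
```

Call:
step_arm(linear=[[0, 0, 3], [0, 0, 0]], delta_rot=[[0, 0, 0], [0, 0, 0]], grip=[36, 36])

```text
time_s: 20.08
tcp_pos: [0.6237, 0.0597, 0.0942]
ee_rot: [[-0.874, -0.23, 0.427], [-0.178, 0.971, 0.159], [-0.451, 0.063, -0.89]]
wrist_force: [0.4, 0.2, 0.4]
gripper_width: 0.41
gripper_force: 0.0
```

Call:
step_arm(linear=[[0, 0, 2], [0, 0, 0]], delta_rot=[[0, 0, 0], [0, 0, 0]], grip=[36, 36])

```text
time_s: 20.32
tcp_pos: [0.6245, 0.06, 0.0925]
ee_rot: [[-0.874, -0.23, 0.427], [-0.178, 0.971, 0.159], [-0.451, 0.063, -0.89]]
wrist_force: [-0.4, 0.1, -0.7]
gripper_width: 0.416
gripper_force: 0.0
```

Call:
step_arm(linear=[[0, 0, 2], [0, 0, 0]], delta_rot=[[0, 0, 0], [0, 0, 0]], grip=[36, 36])

```text
time_s: 20.58
tcp_pos: [0.6254, 0.0603, 0.0906]
ee_rot: [[-0.874, -0.23, 0.427], [-0.178, 0.971, 0.158], [-0.451, 0.063, -0.89]]
wrist_force: [-0.2, 0.7, -0.3]
gripper_width: 0.412
gripper_force: 0.0
```

Call:
step_arm(linear=[[0, 0, 2], [0, 0, 0]], delta_rot=[[0, 0, 0], [0, 0, 0]], grip=[36, 36])

```text
time_s: 20.82
tcp_pos: [0.6262, 0.0606, 0.0887]
ee_rot: [[-0.875, -0.23, 0.427], [-0.178, 0.971, 0.158], [-0.451, 0.063, -0.89]]
wrist_force: [-0.3, -0.0, 0.4]
gripper_width: 0.412
gripper_force: 0.0
```

Call:
step_arm(linear=[[0, 0, 1.5], [0, 0, 0]], delta_rot=[[0, 0, 0], [0, 0, 0]], grip=[36, 36])

```text
time_s: 21.08
tcp_pos: [0.6269, 0.0609, 0.0874]
ee_rot: [[-0.875, -0.23, 0.427], [-0.178, 0.971, 0.158], [-0.451, 0.063, -0.89]]
wrist_force: [-0.6, -0.9, 0.5]
gripper_width: 0.411
gripper_force: 0.0
```

Call:
step_arm(linear=[[0, 0, 0], [0, 0, 0], [0, 0, 0], [0, 0, 0], [0, 0, 0]], delta_rot=[[0, 0, 0], [0, 0, 0], [0, 0, 0], [0, 0, 0], [0, 0, 0]], grip=[0, 0, 0, 0, 0])

```text
time_s: 21.7
tcp_pos: [0.6267, 0.0606, 0.0878]
ee_rot: [[-0.874, -0.23, 0.427], [-0.178, 0.971, 0.158], [-0.451, 0.063, -0.89]]
wrist_force: [-1.3, 0.1, 2.3]
gripper_width: 0.116
gripper_force: 29.9
```

```bash
python3 -c "
from sl import *
state();s=sense();print(s['wrist_force'],s['moment'])
# lift plan: pivot at upper end s=19,h=0, tilt t, raise r, draw
for t,r,dr,sg in((.05,1.5,0,-2),(.09,2.5,0,-1),(.11,3,0,-0.5),(.11,3,15,-.5),(.11,3,35,-.5)):
  L=54.;h=16.
  s2=19+L*np.cos(t)-h*np.sin(t)*1+dr;h2=r+L*np.sin(t)+h*np.cos(t)
  delta(*st(s2,0,h2,26.5-np.degrees(t),sg),(t,r,dr));solve(*st(s2,0,h2,26.5-np.degrees(t),sg),s['joints'])"
```

```text
t 21.7 ext [-30.7323   0.7558  87.8351] a 26.828955616561988 F [-1.2362  0.3091  2.2857] j [ 20.1952  21.0766 -29.6513  -0.3062 -12.1643 -97.4638] w 0.11646720241917691 29.926058046257822
[-1.2729  0.0573  2.2857] [-0.7603  1.0615 -0.2011]
(0.05, 1.5, 0) turn [0.0355 0.0557 0.0034] shift_final [ 1.9 -0.6 -5.2] shift_now [ 1.6 -0.4 -5.3]
ik [  21.    20.8  -30.4    7.   -15.3 -105.6] err 0.0
(0.09, 2.5, 0) turn [0.0529 0.0957 0.0047] shift_final [ 1.8 -0.6 -8.3] shift_now [ 1.  -0.2 -8.4]
ik [  21.4   20.9  -29.     8.   -19.1 -106.9] err 0.0
(0.11, 3, 0) turn [0.0616 0.1157 0.005 ] shift_final [ 1.8 -0.7 -9.8] shift_now [  0.7  -0.1 -10. ]
ik [  21.6   21.   -28.2    8.4  -21.  -107.3] err 0.0
(0.11, 3, 15) turn [0.0616 0.1157 0.005 ] shift_final [16.6 -0.7 -7.3] shift_now [15.7 -0.1 -9.1]
ik [  21.8   20.5  -30.9    9.5  -18.9 -108.7] err 0.0
(0.11, 3, 35) turn [0.0616 0.1157 0.005 ] shift_final [36.3 -0.7 -3.9] shift_now [35.6 -0.2 -8. ]
ik [  22.1   20.   -34.5   11.6  -15.8 -111.2] err 0.0
```

Call:
step_arm(linear=[[0.1, 0, -1.6], [0.1, 0, -1.6], [0.1, 0, -1.6], [0.1, 0, -1.6], [0.1, 0, -1.6], [0.1, 0, -1.6], [0, 0, 0]], delta_rot=[[0.009, 0.0175, 0], [0.009, 0.0175, 0], [0.009, 0.0175, 0], [0.009, 0.0175, 0], [0.009, 0.0175, 0], [0.009, 0.0175, 0], [0, 0, 0]], grip=[0, 0, 0, 0, 0, 0, 0])

```text
time_s: 22.58
tcp_pos: [0.6228, 0.0597, 0.0961]
ee_rot: [[-0.915, -0.209, 0.345], [-0.191, 0.978, 0.086], [-0.355, 0.013, -0.935]]
wrist_force: [0.3, 0.5, -1.4]
gripper_width: 0.11
gripper_force: 29.8
```

```bash
python3 -c "
from sl import *
state();s=sense();Re,o=fr(EXT);C=s['ee_rot'];print('slope-down in tool',C.T@Re@[-.866,0,-.5],'normal',C.T@Re@[-.5,0,.866],s['moment'])
c=capture('scene');save(c,'scene7');c=capture('top');save(c,'top7')
a=cv2.imread('pics/scene7.png')[150:260,240:340];b=cv2.imread('pics/top7.png')[160:270,240:340]
cv2.imwrite('pics/m7.png',cv2.resize(np.hstack([a,b]),None,fx=4,fy=4))"
```

```text
t 22.575 ext [-34.8127   0.6436  96.1248] a 20.817102609959626 F [ 0.4387  0.4046 -1.4373] j [  21.4787   20.9346  -28.3088    7.6245  -20.244  -106.2223] w 0.10980355511663874 29.785653948783875
slope-down in tool [0.9872 0.0027 0.1596] normal [ 0.1595  0.0168 -0.987 ] [-0.2103  0.7664 -0.0103]
```

View pics/m7.png

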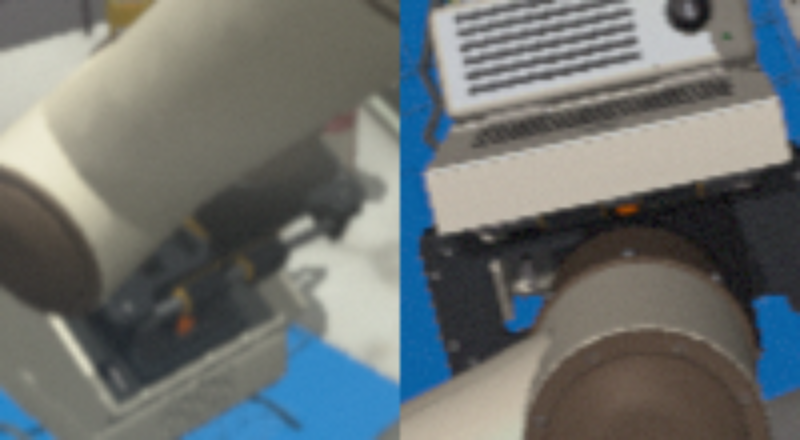

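Call:
step_arm(linear=[[3.9, 0, 0.4], [3.9, 0, 0.5], [3.9, 0, 0.5], [0, 0, 0]], delta_rot=[[0, 0, 0], [0, 0, 0], [0, 0, 0], [0, 0, 0]], grip=[0, 0, 0, 0])

```text
time_s: 23.18
tcp_pos: [0.6118, 0.0572, 0.0903]
ee_rot: [[-0.915, -0.209, 0.344], [-0.191, 0.978, 0.086], [-0.355, 0.013, -0.935]]
wrist_force: [0.4, -1.1, -0.9]
gripper_width: 0.107
gripper_force: 29.8
```

Call:
step_arm(linear=[[5.9, 0, 0.7], [5.9, 0, 0.7], [5.9, 0, 0.7], [0, 0, 0]], delta_rot=[[0, 0, 0], [0, 0, 0], [0, 0, 0], [0, 0, 0]], grip=[0, 0, 0, 0])

```text
time_s: 23.68
tcp_pos: [0.596, 0.0539, 0.0819]
ee_rot: [[-0.915, -0.209, 0.344], [-0.191, 0.978, 0.086], [-0.354, 0.013, -0.935]]
wrist_force: [-0.3, 0.6, -1.0]
gripper_width: 0.112
gripper_force: 29.8
```

```bash
python3 -c "
from sl import *
state();s=sense();Re,o=fr(EXT);C=s['ee_rot'];print('dir',C.T@Re@[-.75,0,.66])
p1,R1=s['tcp_pos']+Re@np.array([-.075,0,.066])*1.3,C
q1=solve(p1,R1,s['joints']);print(p1)
p2,R2=target(-11,150,-3,0,F=TRAY);q2=solve(p2,R2,np.array([50,15,-10,0,-80,-60.]));print(p2)
p3,R3=target(-11,30,-3,0,F=TRAY);solve(p3,R3,q2)
jpath(q2,16,q1)"
```

```text
t 23.675 ext [-62.1424   0.2787  81.8764] a 20.74895081326743 F [-0.1488  0.6837 -1.0319] j [  21.8865   19.9711  -33.6824   10.1153  -15.9922 -109.1871] w 0.11174523126941076 29.7907555103302
dir [ 0.4675  0.0166 -0.8828]
ik [  24.8    3.8  -39.1    8.4  -26.9 -109.7] err 0.0
[0.5005 0.0346 0.1677]
ik [  45.8   26.    -3.2   -2.8  -62.5 -145.7] err 0.0
[0.5252 0.3311 0.15  ]
ik [  45.8   33.5   -9.8   -3.4  -48.4 -144.8] err 0.0
1 ext [-149.   14.  168.] ang 2.2
2 ext [-139.   29.  167.] ang 2.2
3 ext [-130.   44.  167.] ang 2.2
4 ext [-122.   60.  166.] ang 2.2
5 ext [-114.   76.  165.] ang 2.1
6 ext [-106.   93.  165.] ang 2.1
7 ext [-100.  111.  164.] ang 2.1
8 ext [-94. 129. 162.] ang 2.1
9 ext [-89. 147. 161.] ang 2.1
10 ext [-85. 166. 160.] ang 2.1
11 ext [-81. 186. 158.] ang 2.1
12 ext [-79. 205. 157.] ang 2.0
13 ext [-77. 225. 155.] ang 2.0
14 ext [-76. 245. 154.] ang 2.0
15 ext [-76. 266. 152.] ang 2.0
16 ext [-76. 286. 150.] ang 2.0
[[-9.8, 13.7, 4.0], [-8.9, 14.7, 3.8], [-7.8, 15.6, 3.6], [-6.8, 16.4, 3.4], [-5.7, 17.1, 3.2], [-4.5, 17.7, 3.1], [-3.3, 18.2, 2.9], [-2.0, 18.7, 2.8], [-0.7, 19.0, 2.7], [0.5, 19.3, 2.6], [1.8, 19.4, 2.5], [3.1, 19.5, 2.4], [4.4, 19.4, 2.4], [5.6, 19.3, 2.3], [6.9, 19.1, 2.3], [8.1, 18.8, 2.4]]
[[-0.003, 0.0243, 0.0296], [-0.0021, 0.0245, 0.0291], [-0.0012, 0.0248, 0.0287], [-0.0002, 0.025, 0.0282], [0.0008, 0.0252, 0.0277], [0.0019, 0.0253, 0.0272], [0.003, 0.0254, 0.0267], [0.0041, 0.0254, 0.0262], [0.0053, 0.0253, 0.0256], [0.0065, 0.0252, 0.0251], [0.0077, 0.025, 0.0245], [0.0089, 0.0248, 0.024], [0.0102, 0.0245, 0.0234], [0.0114, 0.0241, 0.0228], [0.0127, 0.0236, 0.0222], [0.014, 0.023, 0.0217]]
2.254740469901285
```

Call:
step_arm(linear=[[6, 0, -11], [9, 0, -17], [12, 0, -23], [12, 0, -23], [12, 1, -22], [10, 1, -19], [0, 0, 0]], delta_rot=[[0, 0, 0], [0, 0, 0], [0, 0, 0], [0, 0, 0], [0, 0, 0], [0, 0, 0], [0, 0, 0]], grip=[0, 0, 0, 0, 0, 0, 0])

```text
time_s: 24.55
tcp_pos: [0.5007, 0.0347, 0.17]
ee_rot: [[-0.914, -0.209, 0.348], [-0.19, 0.978, 0.088], [-0.359, 0.014, -0.933]]
wrist_force: [-0.3, -0.1, -2.1]
gripper_width: 0.111
gripper_force: 29.8
```

Call:
step_arm(linear=[[-9.8, 13.7, 4.0], [-8.9, 14.7, 3.8], [-7.8, 15.6, 3.6], [-6.8, 16.4, 3.4], [-5.7, 17.1, 3.2], [-4.5, 17.7, 3.1], [-3.3, 18.2, 2.9], [-2.0, 18.7, 2.8]], delta_rot=[[-0.003, 0.024, 0.03], [-0.002, 0.0245, 0.029], [-0.001, 0.025, 0.029], [0, 0.025, 0.028], [0.001, 0.025, 0.028], [0.002, 0.025, 0.027], [0.003, 0.025, 0.027], [0.004, 0.025, 0.026]], grip=[0, 0, 0, 0, 0, 0, 0, 0])

```text
time_s: 25.55
tcp_pos: [0.5404, 0.1744, 0.1623]
ee_rot: [[-0.988, 0.007, 0.153], [0.017, 0.998, 0.065], [-0.152, 0.067, -0.986]]
wrist_force: [0.6, -1.0, -1.7]
gripper_width: 0.113
gripper_force: 29.8
```

Call:
step_arm(linear=[[-0.7, 19.0, 2.7], [0.5, 19.3, 2.6], [1.8, 19.4, 2.5], [3.1, 19.5, 2.4], [4.4, 19.4, 2.4], [5.6, 19.3, 2.3], [6.9, 19.1, 2.3], [8.1, 18.8, 2.4], [0, 0, 0]], delta_rot=[[0.005, 0.025, 0.026], [0.0065, 0.025, 0.025], [0.008, 0.025, 0.0245], [0.009, 0.025, 0.024], [0.01, 0.0245, 0.023], [0.011, 0.024, 0.023], [0.013, 0.0235, 0.022], [0.014, 0.023, 0.022], [0, 0, 0]], grip=[0, 0, 0, 0, 0, 0, 0, 0, 0])

```text
time_s: 26.68
tcp_pos: [0.5264, 0.3328, 0.1491]
ee_rot: [[-0.98, 0.195, -0.049], [0.194, 0.981, 0.01], [0.05, 0.0, -0.999]]
wrist_force: [0.7, -0.6, -1.8]
gripper_width: 0.109
gripper_force: 29.8
```

```bash
cat > tr.py <<'E'
from sl import *
state(TRAY);delta(*target(-11,60,-3,0,F=TRAY),'to60')
c={n:capture(n) for n in('scene','top')}
for n in c:
    r={l:landmark_of(n,l)[:1] for l in('cassette_mid','cassette_grip','tray_floor','hatch_edge')}
    for l in r: print(n,l,[(np.round(d['point'],1),round(d['score'],2)) for d in r[l]])
    print(' tray',proj(c[n],[TRAY[0],TRAY[1],.011]),'tcp',proj(c[n],sense()['tcp_pos']))
    save(c[n],n+'8')
a=cv2.imread('pics/scene8.png')[190:350,140:290];b=cv2.imread('pics/top8.png')[170:330,120:270]
cv2.imwrite('pics/m8.png',cv2.resize(np.hstack([a,b]),None,fx=2.6,fy=2.6))
E
python3 tr.py
```

```text
t 26.675 ext [-10.139    1.8351 149.0612] a -2.868110489931204 F [ 0.8107 -0.4357 -1.7862] j [  45.9228   26.1603   -3.0511   -2.7297  -62.3585 -145.8403] w 0.10942757385785296 29.7904372215271
to60 turn [0.0003 0.0023 0.0002] shift_final [-3.8 -1.8 89. ] shift_now [-3.6 -1.9 89. ]
scene cassette_mid [(array([187.2, 276.1]), 0.6)]
scene cassette_grip [(array([187.5, 272.8]), 0.98)]
scene tray_floor [(array([196.6, 313. ]), 0.95)]
scene hatch_edge []
 tray [198.6969 312.5083] tcp [189.0917 274.8525]
top cassette_mid [(array([162.3, 257.1]), 0.46)]
top cassette_grip []
top tray_floor [(array([183. , 260.1]), 0.74)]
top hatch_edge [(array([255.2, 307.8]), 0.5)]
 tray [182.7336 257.3464] tcp [159.2259 259.2769]
```

View pics/m8.png

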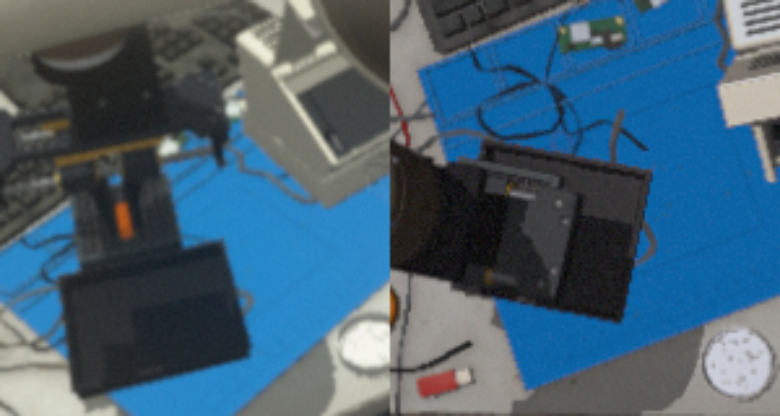

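Call:
step_arm(linear=[[0, -1, 15], [0, -1, 25], [0, 0, 25], [0, 0, 24], [0, 0, 15], [0, 0, 8], [0, 0, 0]], delta_rot=[[0, 0, 0], [0, 0, 0], [0, 0, 0], [0, 0, 0], [0, 0, 0], [0, 0, 0], [0, 0, 0]], grip=[0, 0, 0, 0, 0, 0, 0])

```text
time_s: 28.05
tcp_pos: [0.5203, 0.3305, 0.0384]
ee_rot: [[-0.979, 0.196, -0.049], [0.195, 0.981, 0.01], [0.05, 0.0, -0.999]]
wrist_force: [-0.1, -0.6, -1.0]
gripper_width: 0.115
gripper_force: 29.8
```

Call:
step_arm(linear=[[0, 0, 2], [0, 0, 2], [0, 0, 0]], delta_rot=[[0, 0, 0], [0, 0, 0], [0, 0, 0]], grip=[0, 0, 0])

```text
time_s: 28.42
tcp_pos: [0.5202, 0.3307, 0.035]
ee_rot: [[-0.979, 0.196, -0.048], [0.196, 0.981, 0.011], [0.049, 0.001, -0.999]]
wrist_force: [-0.5, 0.8, -1.1]
gripper_width: 0.108
gripper_force: 29.8
```

Call:
step_arm(linear=[[0, 0, 2], [0, 0, 0]], delta_rot=[[0, 0, 0], [0, 0, 0]], grip=[0, 0])

```text
time_s: 28.68
tcp_pos: [0.5199, 0.3305, 0.0327]
ee_rot: [[-0.979, 0.196, -0.049], [0.196, 0.981, 0.01], [0.05, 0.001, -0.999]]
wrist_force: [0.6, -0.0, -0.8]
gripper_width: 0.11
gripper_force: 29.8
```

Call:
step_arm(linear=[[0, 0, 2], [0, 0, 0]], delta_rot=[[0, 0, 0], [0, 0, 0]], grip=[0, 0])

```text
time_s: 28.92
tcp_pos: [0.5198, 0.3305, 0.0305]
ee_rot: [[-0.979, 0.196, -0.049], [0.196, 0.981, 0.01], [0.05, 0.001, -0.999]]
wrist_force: [0.3, -0.2, -0.5]
gripper_width: 0.11
gripper_force: 29.8
```

Call:
step_arm(linear=[[0, 0, 2], [0, 0, 0]], delta_rot=[[0, 0, 0], [0, 0, 0]], grip=[0, 0])

```text
time_s: 29.18
tcp_pos: [0.5197, 0.3305, 0.0286]
ee_rot: [[-0.979, 0.196, -0.049], [0.196, 0.981, 0.01], [0.05, 0.001, -0.999]]
wrist_force: [1.3, -0.9, -0.5]
gripper_width: 0.11
gripper_force: 29.8
```

Call:
step_arm(linear=[[0, 0, 1], [0, 0, 0]], delta_rot=[[0, 0, 0], [0, 0, 0]], grip=[0, 0])

```text
time_s: 29.42
tcp_pos: [0.5198, 0.3306, 0.0277]
ee_rot: [[-0.979, 0.196, -0.048], [0.196, 0.981, 0.011], [0.05, 0.001, -0.999]]
wrist_force: [-0.3, -0.2, -0.6]
gripper_width: 0.113
gripper_force: 29.8
```

Call:
step_arm(linear=[[0, 0, 1], [0, 0, 0]], delta_rot=[[0, 0, 0], [0, 0, 0]], grip=[0, 0])

```text
time_s: 29.68
tcp_pos: [0.5198, 0.3306, 0.0271]
ee_rot: [[-0.979, 0.196, -0.048], [0.196, 0.981, 0.011], [0.049, 0.001, -0.999]]
wrist_force: [-0.5, -1.0, 0.7]
gripper_width: 0.113
gripper_force: 29.9
```

Call:
step_arm(linear=[[0, 0, 1], [0, 0, 0]], delta_rot=[[0, 0, 0], [0, 0, 0]], grip=[0, 0])

```text
time_s: 29.92
tcp_pos: [0.5199, 0.3304, 0.0264]
ee_rot: [[-0.979, 0.196, -0.048], [0.195, 0.981, 0.01], [0.049, 0.001, -0.999]]
wrist_force: [0.2, -2.8, 5.6]
gripper_width: 0.114
gripper_force: 30.0
```

Call:
step_arm(linear=[[0, 0, 1], [0, 0, 0]], delta_rot=[[0, 0, 0], [0, 0, 0]], grip=[0, 0])

```text
time_s: 30.18
tcp_pos: [0.5199, 0.3303, 0.0264]
ee_rot: [[-0.98, 0.195, -0.048], [0.195, 0.981, 0.01], [0.049, 0.001, -0.999]]
wrist_force: [-1.5, -5.0, 9.4]
gripper_width: 0.113
gripper_force: 30.0
```

Call:
step_arm(linear=[[0, 0, -1.5], [0, 0, 0], [0, 0, 0], [0, 0, 0], [0, 0, -15], [0, 0, -40], [0, 0, -50], [0, 0, 0]], delta_rot=[[0, 0, 0], [0, 0, 0], [0, 0, 0], [0, 0, 0], [0, 0, 0], [0, 0, 0], [0, 0, 0], [0, 0, 0]], grip=[0, 36, 36, 36, 36, 36, 36, 36])

```text
time_s: 31.18
tcp_pos: [0.5276, 0.3316, 0.1375]
ee_rot: [[-0.98, 0.195, -0.039], [0.195, 0.981, 0.018], [0.042, 0.01, -0.999]]
wrist_force: [-0.3, 0.5, -0.0]
gripper_width: 0.411
gripper_force: 0.0
```

```bash
sed -i 's/pics.m8/pics\/m9/;s/140:290\]/140:340]/;s/120:270\]/120:320]/;s/fx=2.6,fy=2.6/fx=2,fy=2/' tr.py; python3 tr.py
```

```text
t 31.175 ext [ -8.6996   0.9349 137.4723] a -2.391324166186307 F [-0.3891  0.4737 -0.0212] j [  45.812    26.4523   -4.3971   -2.68    -59.9945 -145.6976] w 0.410867240739009 0.0
to60 turn [0.0101 0.0106 0.    ] shift_final [-1.8 -0.9 77.5] shift_now [-0.9 -1.7 77.5]
scene cassette_mid [(array([195.4, 312.7]), 0.63)]
scene cassette_grip [(array([197.1, 311.7]), 0.57)]
scene tray_floor [(array([197.6, 313.3]), 0.87)]
scene hatch_edge []
 tray [198.6969 312.5083] tcp [191.7404 281.767 ]
top cassette_mid [(array([178.2, 259.9]), 0.69)]
top cassette_grip [(array([177.8, 264.2]), 0.5)]
top tray_floor [(array([180.4, 261.8]), 0.69)]
top hatch_edge [(array([292.1, 206.2]), 0.61)]
 tray [182.7336 257.3464] tcp [163.6815 260.4614]
```

View pics/m9.png

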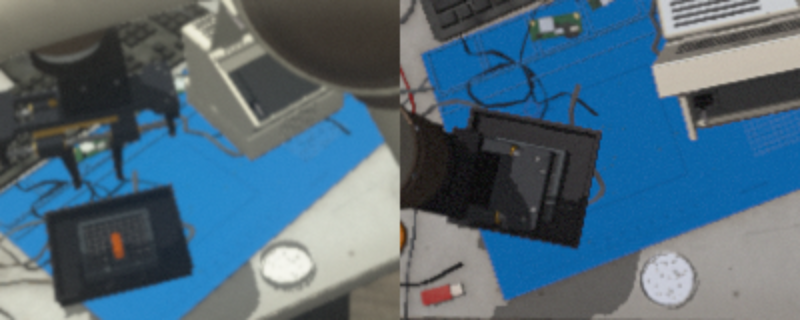

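The cassette lies flat in the tray with the fin up (scene about 196,312). The gripper is clear and the hatch still stands open (edge at 292,206).

```bash
python3 -c "
from station import *
print(finish_job())"
```

```text
the job is handed in; nothing more can be done
None
```

The filter cassette lies flat in the black tray with its fin up, and the hatch is still fully open. The job is handed in at about 31 s of the allowed 59 s, but the call returned no verdict.

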